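# Gather the claim tokens on the carrying spindle

### The arm

A 6-joint arm with a two-finger parallel gripper is mounted at the origin on a cart in front of the work surface, level with it; the furniture and walls round the work are solid. World frame = base frame: x ahead of the robot, y to its left, z up, the work surface at z = 0. Lengths are in m, angles in rad, forces in N, time in s.
With the tool pointing down it reaches from about 0.4 to 0.825 m from the base axis. Payload 7 kg.
Tool frame: the origin (TCP) lies between the finger pads; the fingertips stand 11 mm ahead of it and the grasp point (between the pads) lies 8 mm behind it; x points along the fingers, z is the direction in which the jaws open and shut, and the axes are right-handed (so a half turn about x gives the same grasp; the last joint's range is limited). The gripper opens to 88 mm and grips with 3 to 60 N. Pads are 19 mm wide; open, the fingers measure 130 mm over their backs; the gripper's body (78 mm by 193 mm) begins 47 mm behind the grasp point.
Start: joints at [-1.015, 0.359, 0.012, 0, -1.224, -0.288], TCP at [0.179, -0.651, 0.238] pointing down, gripper open.
Joint ranges: [-3.07, 3.07], [-1.43, 2.12], [-1.02, 1.25], [-3.03, 1.67], [-3.05, -0], [-3.03, 3.03]. Speed limits (rad/s): [2.39, 2.39, 3.01, 3.14, 3.14, 3.14].

### API

Orientations are given as [roll, pitch, yaw] about the fixed x, y, z axes, in that order (R = Rz(yaw) Ry(pitch) Rx(roll)).
In Python, from station import arm gives the robot as it stands.
- The arm moves only by the tool jog_arm, never from a script. Its argument "motion" is a list of rows, each an object of numbers: "dx", "dy", "dz": the shift along the tool's x, y, z in m; "twist": the turn about the tool's x in degrees. In form: [{"dx": .., "dy": .., "dz": .., "twist": ..}, ...]. A call has 1 to 20 rows; each row is the pose to reach, as a shift and turn from the pose commanded when the call began, along the tool's axes at that moment; what a row does not reach only later rows make up. A row lasts 1/12 s, in which the tool goes at most 41.7 mm and 7.16 degrees, less where a joint would pass 70% of its speed; a pose out of reach is approached as far as the arm can. A call with a gripper value outside its range is refused whole. "gripper" is the finger opening in m, from 0 to 0.0876, set as the call begins (left out, the last holds). The fingers move at their own pace and stop on an object; "newtons" is the grip in N (left out, the last holds). Time passes only in rows, so rows that repeat a pose let the fingers close. It gives the time, the measured TCP pose, the force and the opening at its end, in the units of the state.
- arm.get_state(): the state, without advancing time (a new reading comes with each control period).
- arm.grab_frame(name): name is "scene" or "top"; returns the picture (420x560x3 uint8, red, green, blue); there is no depth.
- arm.camera_model(name): a dict with "camera_matrix" (3x3 intrinsics, pixels), "k1" (the pictures are not rectified: a ray, as slopes to the right and down, at radius r is drawn at 1 + k1 r^2 times it, then the intrinsics apply), "eye" and "attitude" of the camera in the world. Camera axes: x right, y down, z forward; pixel columns grow to the right and rows downward; lengths in m; the calibration is good to about 2 mm. A picture is of the moment at which its call begins. camera_model takes no time and is no camera call.
- arm.job_done(): hands the job in, once; it reports no verdict.
The state is a dict: "t": time; "q": joint angles; "qd": joint speeds; "joint_efforts": joint torques, N m; "eef_pos": TCP position; "ee_rot": TCP orientation; "force": force on the tool from outside, world axes, zero at the start; "moment": the same for the moment, N m; "width": finger opening in m.
Only numpy, scipy, OpenCV 4.12 (cv2) and the standard library are available. Lean on these libraries where they do the work, as an engineer would, in place of code of your own. Each camera call takes 0.05 s, during which the arm holds its last target.

### The job

Take the spindle off its stand, thread it through all four wooden tokens standing in the trough, and push it on until its collar packs them tight against the backstop at the trough's far end, holding a firm but gentle push of about 10 N for at least half a second (over 18 N on tokens, trough or stand splits the wood). Then lift the four tokens out together on the spindle and lay the loaded spindle back in the stand's two forks the same way round, and let go; leave the other things on the counter where they are.

Things in the scene. Friction and masses are not known exactly. Their poses are not given: they have to be found in the camera images.
- spindle: spindle, 171 mm long, 80 g: dark wooden handle (80 long, 22 wide, 24 high) and 9 mm steel rod on its axis. Origin: in the handle, on the axis; x along the rod to the tip, z up. Along x in mm: handle -50 to 30 (gripped behind -10 the fingers clear the trough), bare neck 30 to 45, collar (22 diameter) 45 to 49, rod to 110, taper to a 4 mm tip at 121. It starts in the stand's forks.
- spindle_tip (a point): end of the spindle's tapered tip, on its axis, 121 mm along x from the spindle's origin
- stand: fixed dark wooden stand, base 100 x 70 x 10 mm, with two V forks (90 degrees open, 5 mm thick, 31 mm wide, tops 69 mm high). Origin: under the middle of the base, on the counter; x along the lying rod from handle to tip, z up. The spindle's axis lies 60 mm above the counter on y = 0, its origin at x = -71.5 mm.
- neck_fork (a point): on the lying spindle's axis in the stand's fork at stand x = -34 mm; it carries the bare neck between handle and collar with 5 mm play each way
- far_fork (a point): on the lying spindle's axis in the stand's fork at stand x = +33.5 mm; it carries the rod beyond the packed tokens with 5 mm to spare, so tokens left spread along the rod foul it
- trough: fixed wooden trough, 106 x 74 mm, 43 mm high: a 90-degree V groove along x from x = -36 (open end) to +62 mm. Origin: on the counter below the groove; x along the groove away from the open end, z up. Tokens' axes: 55 mm above the counter, y = 0. Near +x a dark slotted backstop, 76 mm high, is clamped.
- groove_axis (a point): point on the tokens' axis at trough x = 0. The backstop's face, which the row is packed against, stands anywhere from trough x = +29 to +51 mm; its setting is not reported and must be felt. It is 7 mm thick, with a slot 16 mm wide, open at the top, from 42 mm height up, for the rod. It is rigid: the push rises steeply once the row is packed.
- token_0: plain wooden claim token, disc of 52 mm diameter, 12 mm thick, with a 13 mm bore, about 18 g; it stands on edge in the trough, number 1 of four counted from the open end, up to 7 mm from the next. Origin at its centre; x along its bore.
- token_1: plain wooden claim token, disc of 52 mm diameter, 12 mm thick, with a 13 mm bore, about 18 g; it stands on edge in the trough, number 2 of four counted from the open end, up to 7 mm from the next. Origin at its centre; x along its bore.
- token_2: plain wooden claim token, disc of 52 mm diameter, 12 mm thick, with a 13 mm bore, about 18 g; it stands on edge in the trough, number 3 of four counted from the open end, up to 7 mm from the next. Origin at its centre; x along its bore.
- token_3: plain wooden claim token, disc of 52 mm diameter, 12 mm thick, with a 13 mm bore, about 18 g; it stands on edge in the trough, number 4 of four counted from the open end, up to 7 mm from the next. Origin at its centre; x along its bore.
- clip_a: wooden ticket clip, 62 x 10 x 12 mm, bystander
- clip_b: wooden ticket clip, 62 x 10 x 12 mm, bystander
- clip_c: wooden ticket clip, 62 x 10 x 12 mm, bystander
- chalk_a: white block of tailor's chalk, 36 x 46 x 8 mm, bystander
- chalk_b: pale blue block of tailor's chalk, 36 x 46 x 8 mm, bystander
There are look-alikes about, which are no part of the job. Leave any green look-alike of the token_0 alone.

How it is judged:
On the way, in this order (a step that is already met when the one before it is completed fails the run):
1. the spindle is through all four tokens and its collar packs them tight against the backstop with a push of 5 N or more for 0.5 s (y of token_0 in the frame of spindle between -0.005 and 0.005 m and z of token_0 in the frame of spindle between -0.005 and 0.005 m and y of token_1 in the frame of spindle between -0.005 and 0.005 m and z of token_1 in the frame of spindle between -0.005 and 0.005 m and y of token_2 in the frame of spindle between -0.005 and 0.005 m and z of token_2 in the frame of spindle between -0.005 and 0.005 m and y of token_3 in the frame of spindle between -0.005 and 0.005 m and z of token_3 in the frame of spindle between -0.005 and 0.005 m and x of token_0 in the frame of spindle between 0.05 and 0.0945 m and x of token_1 in the frame of spindle between 0.05 and 0.0945 m and x of token_2 in the frame of spindle between 0.05 and 0.0945 m and x of token_3 in the frame of spindle between 0.05 and 0.0945 m and contact force between spindle and token_0 above 5 N), for 0.5 s.
2. all four tokens are lifted clear of the trough together on the spindle (y of token_0 in the frame of spindle between -0.005 and 0.005 m and z of token_0 in the frame of spindle between -0.005 and 0.005 m and y of token_1 in the frame of spindle between -0.005 and 0.005 m and z of token_1 in the frame of spindle between -0.005 and 0.005 m and y of token_2 in the frame of spindle between -0.005 and 0.005 m and z of token_2 in the frame of spindle between -0.005 and 0.005 m and y of token_3 in the frame of spindle between -0.005 and 0.005 m and z of token_3 in the frame of spindle between -0.005 and 0.005 m and height (world z) of each of token_0, token_1, token_2, token_3 above 0.095 m), for 0.2 s.
At the end, for the whole second after the job is handed in: the spindle lies at rest in both forks of the stand, the same way round as at the start (spindle origin and tip within 5 mm of their places across and in height, 7 mm along), with all four tokens at rest on its rod between the collar and the far fork (y of token_0 in the frame of spindle between -0.005 and 0.005 m and z of token_0 in the frame of spindle between -0.005 and 0.005 m and y of token_1 in the frame of spindle between -0.005 and 0.005 m and z of token_1 in the frame of spindle between -0.005 and 0.005 m and y of token_2 in the frame of spindle between -0.005 and 0.005 m and z of token_2 in the frame of spindle between -0.005 and 0.005 m and y of token_3 in the frame of spindle between -0.005 and 0.005 m and z of token_3 in the frame of spindle between -0.005 and 0.005 m and x of token_0 in the frame of spindle between 0.05 and 0.0985 m and x of token_1 in the frame of spindle between 0.05 and 0.0985 m and x of token_2 in the frame of spindle between 0.05 and 0.0985 m and x of token_3 in the frame of spindle between 0.05 and 0.0985 m and x of spindle in the frame of stand between -0.0785 and -0.0645 m and y of spindle in the frame of stand between -0.005 and 0.005 m and z of spindle in the frame of stand between 0.055 and 0.065 m and y of spindle_tip in the frame of stand between -0.005 and 0.005 m and z of spindle_tip in the frame of stand between 0.055 and 0.065 m and x of spindle_tip in the frame of stand above 0.04 m and linear speed of spindle below 0.02 m/s and linear speed of each of token_0, token_1, token_2, token_3 below 0.03 m/s); the robot touches nothing.
It fails at once if more than 18 N between the spindle and a token, the trough or the stand (contact force between spindle and token_0 above 18 N or contact force between spindle and token_1 above 18 N or contact force between spindle and token_2 above 18 N or contact force between spindle and token_3 above 18 N or contact force between spindle and trough above 18 N or contact force between spindle and stand above 18 N).
It fails at once if more than 18 N between a token and the trough or the stand (contact force between any of token_0, token_1, token_2, token_3 and trough above 18 N or contact force between any of token_0, token_1, token_2, token_3 and stand above 18 N).
It fails at once if a bystander is moved by more than 30 mm (distance of any of clip_a, clip_b, clip_c, chalk_a, chalk_b from where it was at the start of the episode above 0.03 m).
It also fails if it takes over 66 s, if anything falls off the work surface, if the arm or the gripper's body presses on something with over 40 N, if the wrist force passes 120 N, or if a joint passes its speed limit or range.

## Working session

There is one attempt and no reset: what is moved stays moved. The work goes in short steps, Python scripts to look and compute and a tool call to move; the robot and the scene stay as the last step left them, time stands still between calls to the robot, and variables do not carry over. Pictures are saved under pics/ and viewed, and the job is handed in when it is done.

Besides the shell and the picture viewer there is one more tool, called as name([rows], argument=value, ...), one row to a line, values as JSON. jog_arm: Moves the arm, as the interface text tells. Its arguments: {"type":"object","properties":{"motion":{"type":"array"},"gripper":{"type":"number"},"newtons":{"type":"number"}},"required":["motion"]}

```bash
ls; mkdir -p pics
python3 - <<'E'
from station import arm
import cv2
s=arm.get_state()
print(s)
for n in ("scene","top"):
    cv2.imwrite(f"pics/{n}0.png",arm.grab_frame(n)[:,:,::-1])
    print(n,arm.camera_model(n))
E
```

```text
pics
{'t': 0.0, 'q': array([-1.01494440e+00,  3.59405642e-01,  1.10938398e-02, -3.48526975e-04,
       -1.22409035e+00, -2.88088122e-01]), 'qd': array([-0.00017951, -0.00045527,  0.00138949, -0.00196756,  0.00078832,
       -0.0001304 ]), 'joint_efforts': array([-2.29553414e-03, -5.82726073e+01,  2.93044996e+01,  6.99730843e+00,
        6.79521851e-03, -1.35986215e-04]), 'eef_pos': array([ 0.1784421 , -0.65051904,  0.23662605]), 'ee_rot': array([0.08684585, 1.56915741, 1.92528728]), 'force': array([-0.23240029, -0.58461952, -0.07409061]), 'moment': array([ 0.00077523, -0.03042475,  0.01934898]), 'width': 0.0877317286284238}
scene {'camera_matrix': array([[397.31714605,   0.        , 284.58355102],
       [  0.        , 397.31714605, 203.69905746],
       [  0.        ,   0.        ,   1.        ]]), 'k1': -0.02315346669250881, 'eye': array([0.2683114 , 0.55806239, 0.6394706 ]), 'attitude': array([-2.31642986,  0.0208337 , -2.68362972])}
top {'camera_matrix': array([[508.75442611,   0.        , 282.66408089],
       [  0.        , 508.75442611, 202.70564482],
       [  0.        ,   0.        ,   1.        ]]), 'k1': -0.050273147813718735, 'eye': array([ 0.33473776, -0.02927852,  1.06608869]), 'attitude': array([-2.93892086, -0.00337405, -1.46938732])}
```

View pics/scene0.png

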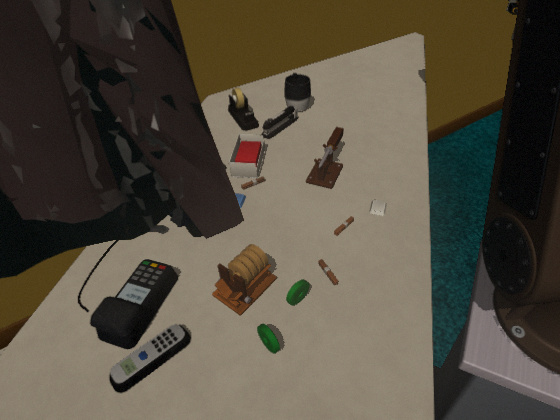

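View pics/top0.png

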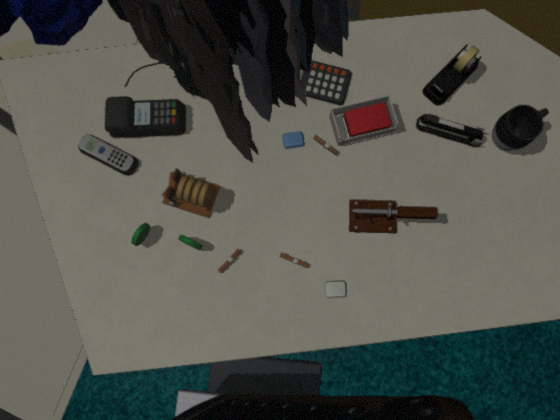

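The top view shows the stand with the spindle at about (400,212), handle to the right, and the trough at (190,192), with its backstop at the left. The green look-alikes are at (141,233) and (190,242), the clips at (231,260), (295,260) and (326,145), and the chalk at (336,289) and (293,140). I'll take closer crops next.

```bash
cat > h.py <<'E'
import numpy as np, cv2
from scipy.spatial.transform import Rotation as R
from station import arm
def cam(n):
    c=arm.camera_model(n); return c,R.from_euler('xyz',c['attitude']).as_matrix()
def ray(n,uv):
    c,Rm=cam(n);K=c['camera_matrix']
    d=np.array([(uv[0]-K[0,2])/K[0,0],(uv[1]-K[1,2])/K[1,1]]);s=d.copy()
    for _ in range(20): s=d/(1+c['k1']*(s@s))
    return c['eye'],Rm@np.array([s[0],s[1],1.])
def onz(n,uv,z):
    e,d=ray(n,uv); return e+d*(z-e[2])/d[2]
def proj(n,P):
    c,Rm=cam(n);K=c['camera_matrix']
    p=(np.atleast_2d(P)-c['eye'])@Rm; s=p[:,:2]/p[:,2:]
    s=s*(1+c['k1']*(s**2).sum(1,keepdims=True))
    return s*[K[0,0],K[1,1]]+[K[0,2],K[1,2]]
def crop(img,x0,y0,x1,y1,f,name):
    c=cv2.resize(img[y0:y1,x0:x1],None,fx=f,fy=f,interpolation=cv2.INTER_CUBIC)
    c=cv2.convertScaleAbs(c,alpha=1.5)
    for u in range((x0+9)//10*10,x1,10):
        cv2.line(c,(int((u-x0+.5)*f),0),(int((u-x0+.5)*f),6 if u%50 else 14),(0,255,255),1)
        if u%20==0: cv2.putText(c,str(u),(int((u-x0+.5)*f)-10,24),0,.35,(0,255,255),1)
    for v in range((y0+9)//10*10,y1,10):
        cv2.line(c,(0,int((v-y0+.5)*f)),(6,int((v-y0+.5)*f)),(0,255,255),1)
        if v%20==0: cv2.putText(c,str(v),(8,int((v-y0+.5)*f)+4),0,.35,(0,255,255),1)
    cv2.imwrite('pics/'+name,c)
E
python3 - <<'E'
from h import *
t=cv2.imread('pics/top0.png');s=cv2.imread('pics/scene0.png')
crop(t,340,180,450,250,7,'t_sp.png');crop(t,150,155,230,225,8,'t_tr.png')
crop(s,295,115,365,195,7,'s_sp.png');crop(s,205,235,285,315,7,'s_tr.png')
E
```

```text
(no output)
```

View pics/t_sp.png

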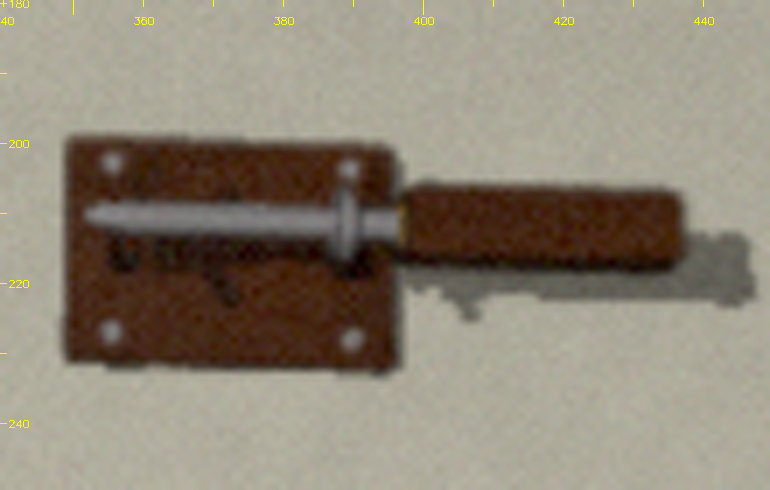

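View pics/t_tr.png

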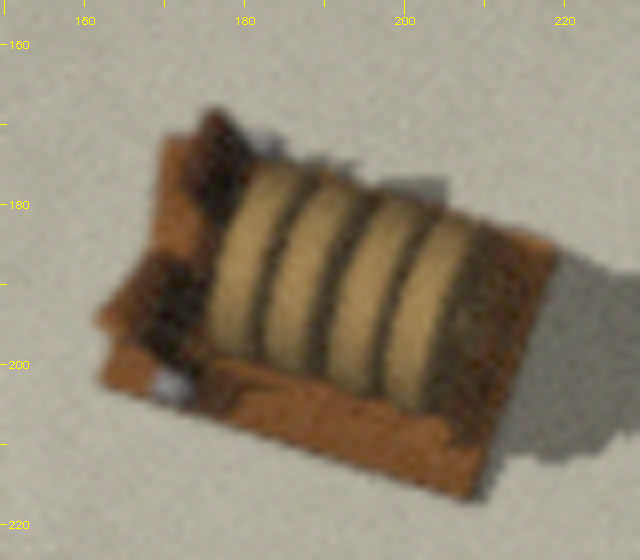

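View pics/s_sp.png

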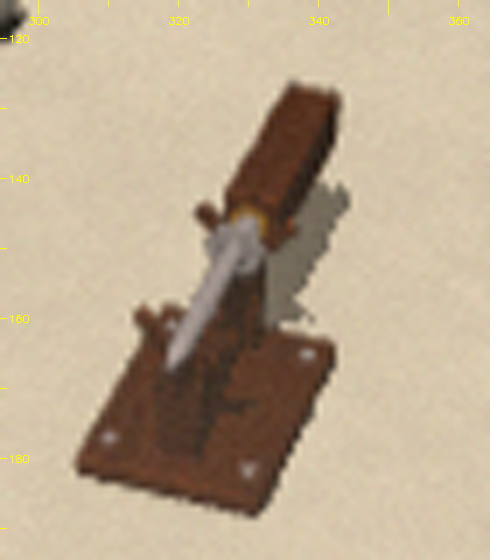

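View pics/s_tr.png

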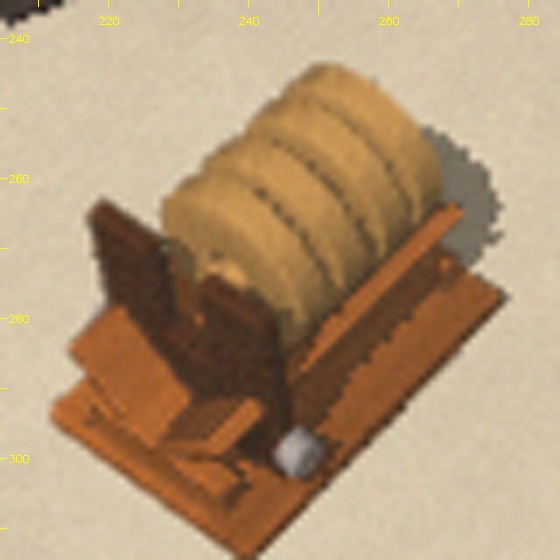

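```bash
cat > fit.py <<'E'
from h import *
from scipy.optimize import least_squares
def T(p,X):
    c,s=np.cos(p[2]),np.sin(p[2]);X=np.atleast_2d(X)
    return np.c_[p[0]+c*X[:,0]-s*X[:,1],p[1]+s*X[:,0]+c*X[:,1],X[:,2]]
def fit(obs,p0,show=True):
    f=lambda p:np.concatenate([(proj(n,T(p,X))[0]-uv) for n,X,uv in obs])
    r=least_squares(f,p0,loss='soft_l1')
    if show:
        for (n,X,uv),e in zip(obs,f(r.x).reshape(-1,2)): print(n,X,uv,e.round(1))
    return r.x
E
cat > f1.py <<'E'
from fit import *
c=lambda x,y,x0,y0,f:(x0+x/f-.43,y0+y/f-.43)
a=lambda x,y:c(x,y,340,180,7); b=lambda x,y:c(x,y,295,115,7)
print(onz('top',a(235,255),0.01),onz('top',a(85,215),0.06),onz('top',a(683,230),0.06))
t,s='top','scene'
st=[(t,(49.5,0,60),a(85,215)),(t,(-26.5+2,0,60),a(330,218)),
 (t,(-121.5,11,72),a(683,192)),(t,(-121.5,-11,72),a(681,268)),
 (t,(-41.5,11,72),a(405,187)),(t,(-41.5,-11,72),a(403,265)),
 (t,(50,35,10),a(66,136)),(t,(50,-35,10),a(66,362)),(t,(-50,-35,10),a(398,370)),(t,(-50,35,10),a(392,147)),
 (s,(49.5,0,60),b(173,365)),(s,(50,35,0),b(258,516)),(s,(50,-35,0),b(80,472)),(s,(-50,35,0),b(335,350)),
 (s,(-121.5,-11,72),b(292,85)),(s,(-121.5,11,72),b(340,97))]
st=[(n,np.array(X)/1000,uv) for n,X,uv in st]
# yaw guess: +y
for grp in ('both','top','scene'):
    o=[q for q in st if grp=='both' or q[0]==grp]
    p=fit(o,[.35,-.2,1.57],grp=='both');print(grp,p)
E
python3 f1.py
```

```text
[ 0.54196388 -0.20390512  0.01      ] [ 0.53943568 -0.1517518   0.06      ] [ 0.55264034 -0.32457229  0.06      ]
top [0.0495 0.     0.06  ] (351.71285714285716, 210.28428571428572) [-0.2 -0.2]
top [-0.0245  0.      0.06  ] (386.71285714285716, 210.71285714285713) [1.4 0.5]
top [-0.1215  0.011   0.072 ] (437.14142857142855, 206.9985714285714) [0.6 9.9]
top [-0.1215 -0.011   0.072 ] (436.85571428571427, 217.85571428571427) [  0.6 -11.8]
top [-0.0415  0.011   0.072 ] (397.4271428571428, 206.28428571428572) [0.5 9.4]
top [-0.0415 -0.011   0.072 ] (397.14142857142855, 217.42714285714285) [  0.6 -12.5]
top [0.05  0.035 0.01 ] (348.99857142857144, 198.9985714285714) [-1.  31.9]
top [ 0.05  -0.035  0.01 ] (348.99857142857144, 231.28428571428572) [ -0.9 -33. ]
top [-0.05  -0.035  0.01 ] (396.4271428571428, 232.42714285714285) [ -1.4 -32.7]
top [-0.05   0.035  0.01 ] (395.57, 200.57) [-0.1 31.7]
scene [0.0495 0.     0.06  ] (319.2842857142857, 166.71285714285713) [-0.2 -0.1]
scene [0.05  0.035 0.   ] (331.4271428571428, 188.28428571428572) [0.2 0.9]
scene [ 0.05  -0.035  0.   ] (305.99857142857144, 181.99857142857144) [-1.2  0.8]
scene [-0.05   0.035  0.   ] (342.4271428571428, 164.57) [0.4 1.5]
scene [-0.1215 -0.011   0.072 ] (336.2842857142857, 126.71285714285713) [-0.7 -1.2]
scene [-0.1215  0.011   0.072 ] (343.14142857142855, 128.42714285714285) [ 0.5 -1.4]
both [ 0.54333829 -0.20073123  1.6430945 ]
top [ 0.54374341 -0.20052479  1.64431575]
scene [ 0.54341258 -0.2019874   1.64452681]
```

```bash
cat > f1.py <<'E'
from fit import *
c=lambda x,y,x0,y0,f:(x0+x/f-.43,y0+y/f-.43)
a=lambda x,y:c(x,y,340,180,7); b=lambda x,y:c(x,y,295,115,7)
t,s='top','scene'
st=[(t,(49.5,0,60),a(85,215)),(t,(-24.5,0,60),a(345,225)),
 (t,(-121.5,-11,72),a(683,192)),(t,(-121.5,11,48),a(681,270)),
 (t,(-41.5,-11,72),a(405,187)),(t,(-41.5,11,48),a(403,267)),
 (t,(50,-35,10),a(66,136)),(t,(50,35,0),a(66,364)),(t,(-50,35,0),a(398,372)),(t,(-50,-35,10),a(392,147)),
 (s,(49.5,0,60),b(173,365)),(s,(50,35,0),b(258,516)),(s,(50,-35,0),b(80,472)),(s,(-50,35,0),b(335,350)),
 (s,(-121.5,-11,72),b(292,85)),(s,(-121.5,11,72),b(340,97))]
st=[(n,np.array(X)/1000,uv) for n,X,uv in st]
for grp in ('both','top','scene'):
    o=[q for q in st if grp=='both' or q[0]==grp]
    p=fit(o,[.35,-.2,1.57],grp=='both');print(grp,p)
E
python3 f1.py
```

```text
top [0.0495 0.     0.06  ] (351.71285714285716, 210.28428571428572) [0.7 0.2]
top [-0.0245  0.      0.06  ] (388.85571428571427, 211.71285714285713) [ 0.2 -0.3]
top [-0.1215 -0.011   0.072 ] (437.14142857142855, 206.9985714285714) [ 1.2 -0.9]
top [-0.1215  0.011   0.048 ] (436.85571428571427, 218.14142857142855) [-1.7  0.8]
top [-0.0415 -0.011   0.072 ] (397.4271428571428, 206.28428571428572) [ 1.2 -1.2]
top [-0.0415  0.011   0.048 ] (397.14142857142855, 217.71285714285713) [-0.9  0.3]
top [ 0.05  -0.035  0.01 ] (348.99857142857144, 198.9985714285714) [-0.1 -0.3]
top [0.05  0.035 0.   ] (348.99857142857144, 231.57) [-0.7  0.4]
top [-0.05   0.035  0.   ] (396.4271428571428, 232.71285714285713) [-1.   0.4]
top [-0.05  -0.035  0.01 ] (395.57, 200.57) [ 0.2 -0.7]
scene [0.0495 0.     0.06  ] (319.2842857142857, 166.71285714285713) [ 0.3 -0.5]
scene [0.05  0.035 0.   ] (331.4271428571428, 188.28428571428572) [0.7 0.5]
scene [ 0.05  -0.035  0.   ] (305.99857142857144, 181.99857142857144) [-0.7  0.4]
scene [-0.05   0.035  0.   ] (342.4271428571428, 164.57) [0.7 1.1]
scene [-0.1215 -0.011   
[... 849 characters left out ...]
()
    ~~~~~~~~~~~~~~~~^^
    self.f = self.fun_wrapped(xp_copy(self.x))
             ~~~~~~~~~~~~~~~~^^^^^^^^^^^^^^^^^
    return np.atleast_1d(self.fun(x))
                         ~~~~~~~~^^^
    return self.f(x, *self.args, **self.kwargs)
           ~~~~~~^^^^^^^^^^^^^^^^^^^^^^^^^^^^^^
  File "fit.py", line 7, in <lambda>
    f=lambda p:np.concatenate([(proj(n,T(p,X))[0]-uv) for n,X,uv in obs])
                                ~~~~^^^^^^^^^^
  File "h.py", line 14, in proj
    c,Rm=cam(n);K=c['camera_matrix']
         ~~~^^^
  File "h.py", line 5, in cam
    c=arm.camera_model(n); return c,R.from_euler('xyz',c['attitude']).as_matrix()
ValueError: time passes only in moves, steps and waits
```

```bash
python3 - <<'E'
from station import arm
import pickle
pickle.dump({n:arm.camera_model(n) for n in('scene','top')},open('cam.pkl','wb'))
E
sed -i "s/^from station import arm/import pickle\nCM=pickle.load(open('\.\/cam.pkl','rb'))/; s/arm.camera_model(n)/CM[n]/" h.py
python3 f1.py | grep -E '^(both|top \[ |scene \[ 0.5)'
cat > ov.py <<'E'
from fit import *
def box(x0,x1,y0,y1,z0,z1):
    P=np.array([[x,y,z] for x in(x0,x1) for y in(y0,y1) for z in(z0,z1)])
    E=[(i,j) for i in range(8) for j in range(i+1,8) if bin(i^j).count('1')==1]
    return [(P[i],P[j]) for i,j in E]
def circ(x,r,z,n=40):
    a=np.linspace(0,2*np.pi,n+1);P=np.c_[np.full(n+1,x),r*np.cos(a),z+r*np.sin(a)]
    return list(zip(P[:-1],P[1:]))
def draw(img,n,segs,p,x0,y0,x1,y1,f,name,col=(0,255,0)):
    c=cv2.convertScaleAbs(cv2.resize(img[y0:y1,x0:x1],None,fx=f,fy=f,interpolation=cv2.INTER_CUBIC),alpha=1.5)
    for A,B in segs:
        q=(proj(n,T(p,np.array([A,B])/1000))-[x0-.5,y0-.5])*f
        cv2.line(c,tuple(int(v) for v in q[0]),tuple(int(v) for v in q[1]),col,1,cv2.LINE_AA)
    cv2.imwrite('pics/'+name,c)
stand=box(-50,50,-35,35,0,10)
spin=box(-121.5,-41.5,-11,11,48,72)+circ(-26.5,11,60)+circ(-22.5,11,60)+[((-41.5,0,60),(49.5,0,60))]+circ(38.5,4.5,60)
forks=box(-36.5,-31.5,-15.5,15.5,10,69)+box(31,36,-15.5,15.5,10,69)
E
python3 - <<'E'
from ov import *
t=cv2.imread('pics/top0.png');s=cv2.imread('pics/scene0.png')
p=[.54294,-.2026,1.6479]
draw(t,'top',stand+spin+forks,p,340,180,450,250,7,'o1.png');draw(s,'scene',stand+spin+forks,p,295,115,365,195,7,'o2.png')
E
```

```text
top [ 0.05  -0.035  0.01 ] (348.99857142857144, 198.9985714285714) [-0.1 -0.3]
both [ 0.54294449 -0.20259574  1.64790188]
top [ 0.54268368 -0.20275841  1.65034032]
scene [ 0.54341258 -0.2019874   1.64452681]
```

View pics/o1.png

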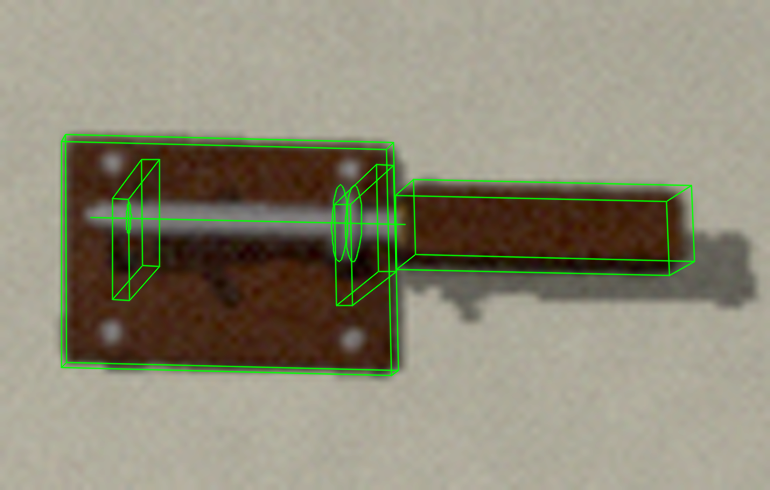

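View pics/o2.png

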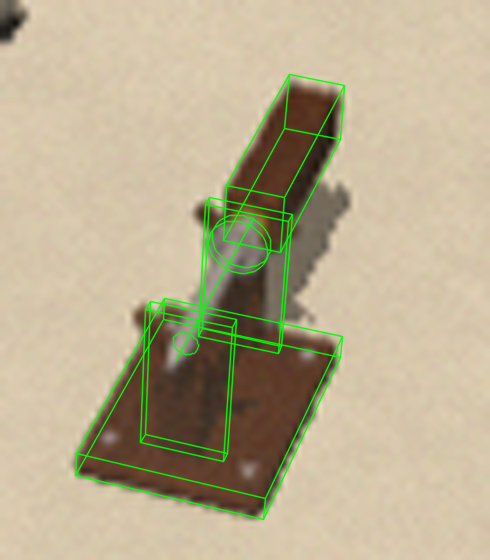

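```bash
cat > f2.py <<'E'
from ov import *
c=lambda x,y,x0,y0,f:(x0+x/f-.43,y0+y/f-.43)
a=lambda x,y:c(x,y,150,155,8); b=lambda x,y:c(x,y,205,235,7)
t,s='top','scene';e=4
o=[(t,(-36-e,37,0),a(480,502)),(t,(70-e,37,0),a(99,388)),(t,(-36-e,-37,0),a(556,247)),
 (s,(70-e,-37,0),b(52,418)),(s,(70-e,37,0),b(243,562)),(s,(-36-e,37,0),b(507,297))]
o=[(n,np.array(X)/1000,uv) for n,X,uv in o]
for g in('both','top','scene'):
    p=fit([q for q in o if g=='both' or q[0]==g],[.57,.2,1.38],g=='both');print(g,p)
p=fit(o,[.57,.2,1.38],False)
T_=cv2.imread('pics/top0.png');S=cv2.imread('pics/scene0.png')
segs=box(-36-e,70-e,-37,37,0,0)
print(onz('top',a(440,320),.055))
import sys
xs=[float(v) for v in sys.argv[1:5]] or [-30,-12,6,24]
for x in xs: segs+=circ(x-6,26,55)+circ(x+6,26,55)
segs+=[((-36,-30,43),(-36,30,43)),((62,-30,43),(62,30,43))]
draw(T_,'top',segs,p,150,155,230,225,8,'o3.png');draw(S,'scene',segs,p,205,235,285,320,7,'o4.png')
E
python3 f2.py
```

```text
top [-0.04   0.037  0.   ] (209.57, 217.32) [-0.7  0. ]
top [0.066 0.037 0.   ] (161.945, 203.07) [ 0.3 -0.5]
top [-0.04  -0.037  0.   ] (219.07, 185.445) [ 1.1 -0.3]
scene [ 0.066 -0.037  0.   ] (211.9985714285714, 294.2842857142857) [-0.1  0.1]
scene [0.066 0.037 0.   ] (239.28428571428572, 314.85571428571427) [1.1 0.3]
scene [-0.04   0.037  0.   ] (276.99857142857144, 276.99857142857144) [-0.3  0.5]
both [0.54979546 0.17389107 1.36579584]
top [0.54913545 0.17460582 1.38144464]
scene [0.55026885 0.17351931 1.35684232]
[0.54240624 0.14832286 0.055     ]
```

View pics/o3.png

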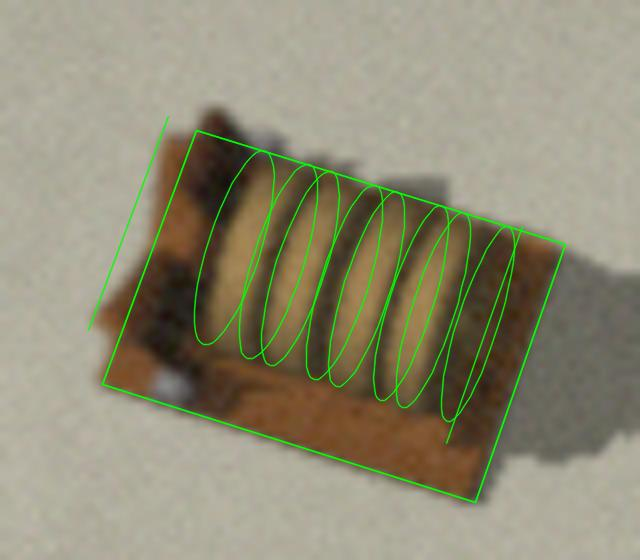

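View pics/o4.png

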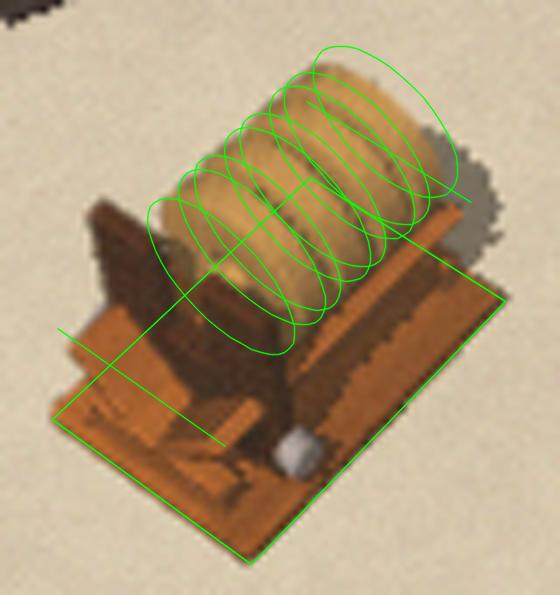

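```bash
python3 f2.py -22 -7.5 7 21.5 | tail -1
```

```text
[0.54240624 0.14832286 0.055     ]
```

View pics/o3.png

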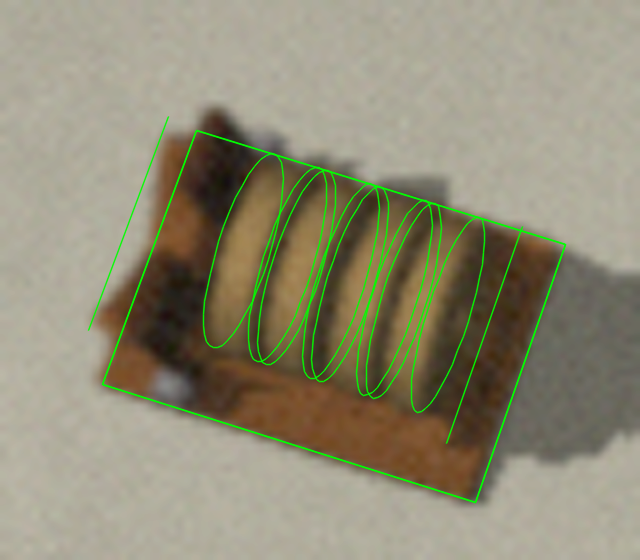

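View pics/o4.png

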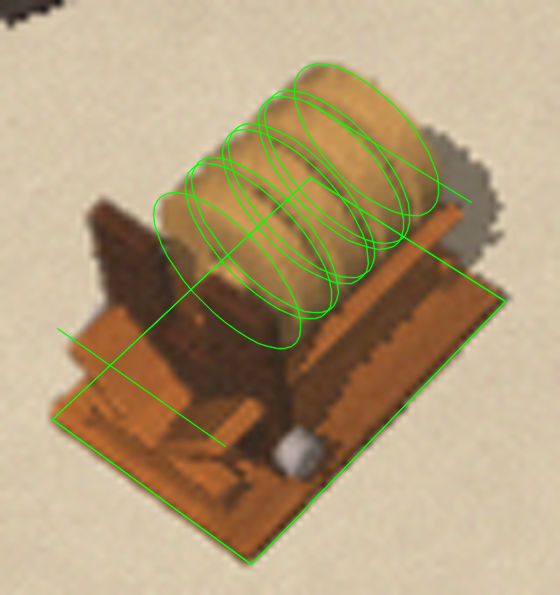

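Run:
```python
from h import *
def tri(a,b):
    e1,d1=ray('top',a);e2,d2=ray('scene',b)
    s=np.linalg.lstsq(np.c_[d1,-d2],e2-e1,rcond=None)[0]
    A,B=e1+s[0]*d1,e2+s[1]*d2; return A.round(3),B.round(3)
print(tri((250,158),(240,222)))
print(tri((250,158),(205,235)))
for z in (0,.2,.4): print(onz('top',(250,158),z).round(3),onz('scene',(241,222),z).round(3), onz('top',(350,50),z).round(3),onz('scene',(165,5),z).round(3))
```

```text
(array([0.635, 0.067, 0.033]), array([0.632, 0.066, 0.032]))
(array([ 0.654,  0.073, -0.03 ]), array([ 0.708,  0.099, -0.012]))
[0.645 0.07  0.   ] [0.649 0.039 0.   ] [ 0.925 -0.128  0.   ] [ 1.866 -1.199  0.   ]
[0.587 0.052 0.2  ] [0.53  0.202 0.2  ] [ 0.814 -0.11   0.2  ] [ 1.367 -0.649  0.2  ]
[0.528 0.033 0.4  ] [0.411 0.364 0.4  ] [ 0.703 -0.091  0.4  ] [ 0.867 -0.1    0.4  ]
```

Run:
```python
from h import *
for n in('top','scene'):
    crop(cv2.imread(f'pics/{n}0.png'),0 if n=='scene' else 80,0,260 if n=='scene' else 380,240 if n=='scene' else 180,2.6,f'g_{n}.png')
```

```text
(no output)
```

View pics/g_top.png

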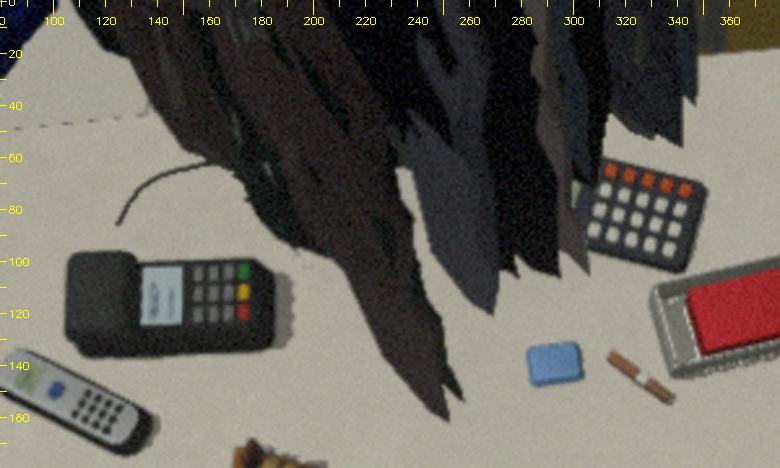

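View pics/g_scene.png

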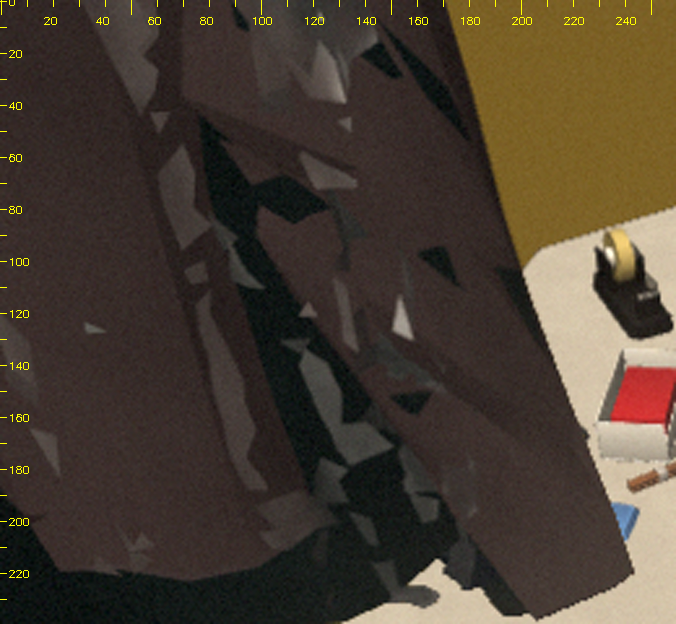

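Run:
```python
from h import *
for uv in((241,222),(208,237),(75,222),(20,218),(200,110),(170,240)):
    print(uv)
    for z in (0,.03,.06,.1,.15,.2,.3,.4,.5):
        P=onz('scene',uv,z); print(z,P.round(3),proj('top',P).round(0))
```

```text
(241, 222)
0 [0.649 0.039 0.   ] [[264. 157.]]
0.03 [0.631 0.064 0.03 ] [[252. 160.]]
0.06 [0.613 0.088 0.06 ] [[238. 163.]]
0.1 [0.59 0.12 0.1 ] [[218. 168.]]
0.15 [0.56  0.161 0.15 ] [[192. 174.]]
0.2 [0.53  0.202 0.2  ] [[162. 181.]]
0.3 [0.47  0.283 0.3  ] [[ 90. 197.]]
0.4 [0.411 0.364 0.4  ] [[ -3. 218.]]
0.5 [0.351 0.445 0.5  ] [[-127.  246.]]
(208, 237)
0 [0.691 0.11  0.   ] [[235. 136.]]
0.03 [0.671 0.131 0.03 ] [[222. 139.]]
0.06 [0.651 0.152 0.06 ] [[209. 143.]]
0.1 [0.625 0.18  0.1  ] [[191. 148.]]
0.15 [0.592 0.215 0.15 ] [[166. 155.]]
0.2 [0.559 0.25  0.2  ] [[137. 162.]]
0.3 [0.493 0.32  0.3  ] [[ 69. 181.]]
0.4 [0.427 0.39  0.4  ] [[-20. 205.]]
0.5 [0.361 0.46  0.5  ] [[-137.  237.]]
(75, 222)
0 [0.998 0.203 0.   ] [[211.   8.]]
0.03 [0.964 0.22  0.03 ] [[200.  14.]]
0.06 [0.93  0.236 0.06 ] [[188.  19.]]
0.1 [0.884 0.258 0.1  ] [[172.  27.]]
0.15 [0.827 0.286 0.15 ] [[148.  38.]]
0.2 [0.77  0.314 0.2  ] [[122.  51.]]
0.3 [0.656 0.37  0.3  ] [[58. 81.]]
0.4 [0.542 0.425 0.4  ] [[-25. 123.]]
0.5 [0.427 0.481 0.5  ] [[-138.  180.]]
(20, 218)
0 [1.13 0.25 0.  ] [[199. -4
[... 339 characters left out ...]
  0.   ] [[444.  18.]]
0.03 [ 0.995 -0.299  0.03 ] [[429.  23.]]
0.06 [ 0.959 -0.257  0.06 ] [[413.  28.]]
0.1 [ 0.912 -0.201  0.1  ] [[390.  36.]]
0.15 [ 0.852 -0.131  0.15 ] [[359.  46.]]
0.2 [ 0.792 -0.06   0.2  ] [[323.  58.]]
0.3 [0.673 0.08  0.3  ] [[235.  87.]]
0.4 [0.554 0.221 0.4  ] [[117. 127.]]
0.5 [0.435 0.362 0.5  ] [[-44. 183.]]
(170, 240)
0 [0.762 0.153 0.   ] [[219. 104.]]
0.03 [0.738 0.172 0.03 ] [[208. 108.]]
0.06 [0.715 0.191 0.06 ] [[195. 112.]]
0.1 [0.684 0.216 0.1  ] [[177. 118.]]
0.15 [0.646 0.248 0.15 ] [[153. 126.]]
0.2 [0.607 0.28  0.2  ] [[125. 135.]]
0.3 [0.53  0.343 0.3  ] [[ 59. 156.]]
0.4 [0.453 0.406 0.4  ] [[-26. 185.]]
0.5 [0.376 0.47  0.5  ] [[-141.  223.]]
```

```bash
cat > plan.py <<'E'
# usage: rel(target_pos, heading) from commanded pose
from h import *
import sys
sys.path.insert(0,'.')
def frame(rot): return R.from_euler('xyz',rot).as_matrix()
def rel(cur_pos,cur_rot,tgt,heading):
    """heading: world yaw of rod; tool z perpendicular to it; gives dx dy dz twist(+alt)"""
    M=frame(cur_rot); d=M.T@(np.array(tgt)-cur_pos)
    z=M[:,2]; yz=np.arctan2(z[1],z[0])
    out=[]
    for k in (1,-1):
        w=heading+k*np.pi/2-yz; w=(w+np.pi)%(2*np.pi)-np.pi
        out.append(-np.degrees(w)) # tool x points down
    return d.round(4),np.round(out,2)
E
python3 - <<'E'
from plan import *
from station import arm
s=arm.get_state();print(s['t'],s['q'])
rot=s['ee_rot'].copy(); M=frame(rot);print(M.round(3))
# stand
p=[.543,-.2025,1.648];c,sn=np.cos(p[2]),np.sin(p[2])
g=np.array([p[0]-.0935*c,p[1]-.0935*sn]);print('grasp',g)
print(rel(np.array([.179,-.651,.238]),rot,[g[0],g[1],.16],p[2]))
for y in(-.651,): pass
E
```

```text
0.1 [-1.01488265e+00  3.59305203e-01  1.11809105e-02 -2.97190812e-04
 -1.22409658e+00 -2.88106479e-01]
[[-0.001 -0.964 -0.265]
 [ 0.001 -0.265  0.964]
 [-1.     0.     0.001]]
grasp [ 0.55021137 -0.29572149]
(array([ 0.0783, -0.452 ,  0.2443]), array([-79.09, 100.91]))
```

jog_arm([
  {"dx":0.02,"dy":-0.028,"dz":0.015,"twist":-5},
  {"dx":0.03,"dy":-0.06,"dz":0.032,"twist":-11},
  {"dx":0.04,"dy":-0.09,"dz":0.05,"twist":-17},
  {"dx":0.045,"dy":-0.12,"dz":0.065,"twist":-23},
  {"dx":0.05,"dy":-0.15,"dz":0.081,"twist":-29},
  {"dx":0.055,"dy":-0.18,"dz":0.098,"twist":-35},
  {"dx":0.06,"dy":-0.21,"dz":0.114,"twist":-41},
  {"dx":0.065,"dy":-0.24,"dz":0.13,"twist":-47},
  {"dx":0.07,"dy":-0.27,"dz":0.146,"twist":-53},
  {"dx":0.074,"dy":-0.3,"dz":0.162,"twist":-58},
  {"dx":0.076,"dy":-0.33,"dz":0.178,"twist":-63},
  {"dx":0.078,"dy":-0.36,"dz":0.195,"twist":-68},
  {"dx":0.078,"dy":-0.39,"dz":0.211,"twist":-72},
  {"dx":0.078,"dy":-0.42,"dz":0.227,"twist":-76},
  {"dx":0.078,"dy":-0.44,"dz":0.238,"twist":-79},
  {"dx":0.078,"dy":-0.452,"dz":0.2443,"twist":-79},
  {"dx":0.078,"dy":-0.452,"dz":0.2443,"twist":-79},
  {"dx":0.078,"dy":-0.452,"dz":0.2443,"twist":-79},
])

```text
t: 1.6
eef_pos: [0.5498, -0.2953, 0.159]
ee_rot: [-0.352, 1.57, 2.865]
force: [-0.4, -1.2, -1.0]
width: 0.088
```

Run:
```python
from plan import *
from station import arm
s=arm.get_state();print({k:np.round(v,4) for k,v in s.items()}); print(frame(s['ee_rot']).round(4))
for n in ("scene","top"): cv2.imwrite(f"pics/{n}1.png",arm.grab_frame(n)[:,:,::-1])
```

```text
{'t': np.float64(1.6), 'q': array([-1.8050e-01,  3.3550e-01, -2.1060e-01, -1.0000e-04, -1.0258e+00,
        2.5610e-01]), 'qd': array([-0.0248, -0.0098, -0.01  ,  0.0013, -0.001 ,  0.0084]), 'joint_efforts': array([  1.1497, -53.4591,  27.1455,   6.3826,   0.1172,  -0.0705]), 'eef_pos': array([ 0.5498, -0.2953,  0.159 ]), 'ee_rot': array([-0.3524,  1.5697,  2.8647]), 'force': array([-0.4058, -1.2114, -1.024 ]), 'moment': array([-0.0385,  0.1207, -0.0582]), 'width': np.float64(0.088)}
[[-1.000e-03  7.540e-02 -9.972e-01]
 [ 3.000e-04 -9.972e-01 -7.540e-02]
 [-1.000e+00 -4.000e-04  1.000e-03]]
```

View pics/scene1.png

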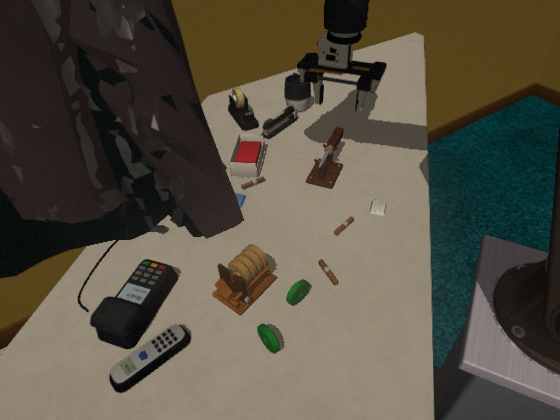

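View pics/top1.png

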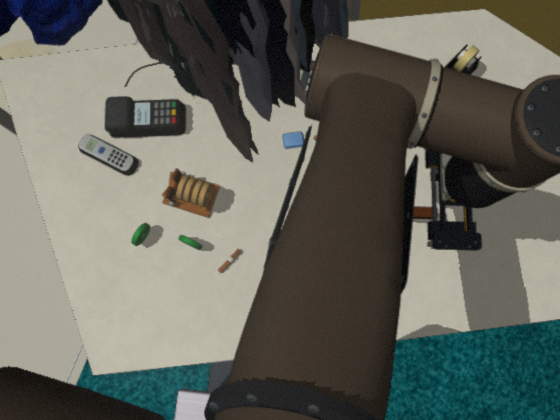

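Run:
```python
from h import *
crop(cv2.imread('pics/top1.png'),240,0,400,150,4,'g1.png')
crop(cv2.imread('pics/top0.png'),240,0,400,150,4,'g0.png')
```

```text
(no output)
```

View pics/g1.png

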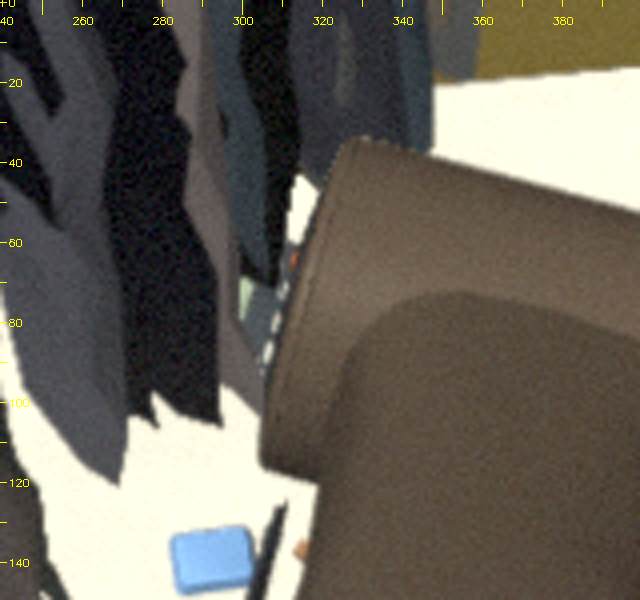

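View pics/g0.png

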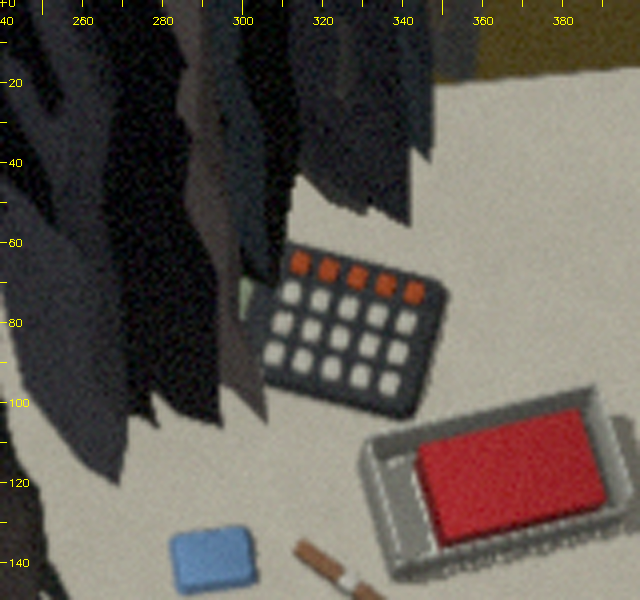

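Run:
```python
from h import *
for uv in((343,55),(347,40),(304,105),(268,120),(250,158),(190,95),(130,45)):
    print(uv)
    for z in (0,.05,.1,.15,.2,.3,.4,.5,.6,.7,.8):
        P=onz('top',uv,z); q=proj('scene',P)[0]; 
        print('  ',z,P.round(2),q.round(0),'IN' if q[0]<165+.342*q[1] else 'out')
```

```text
(343, 55)
   0 [ 0.91 -0.11  0.  ] [188. 157.] IN
   0.05 [ 0.88 -0.11  0.05] [192. 145.] IN
   0.1 [ 0.86 -0.11  0.1 ] [196. 132.] IN
   0.15 [ 0.83 -0.1   0.15] [201. 118.] IN
   0.2 [ 0.8 -0.1  0.2] [206. 102.] out
   0.3 [ 0.75 -0.09  0.3 ] [218.  65.] out
   0.4 [ 0.69 -0.08  0.4 ] [233.  18.] out
   0.5 [ 0.64 -0.07  0.5 ] [253. -41.] out
   0.6 [ 0.59 -0.07  0.6 ] [ 278. -118.] out
   0.7 [ 0.53 -0.06  0.7 ] [ 314. -224.] out
   0.8 [ 0.48 -0.05  0.8 ] [ 365. -373.] out
(347, 40)
   0 [ 0.95 -0.12  0.  ] [178. 153.] IN
   0.05 [ 0.92 -0.12  0.05] [182. 141.] IN
   0.1 [ 0.89 -0.11  0.1 ] [186. 128.] IN
   0.15 [ 0.86 -0.11  0.15] [191. 114.] IN
   0.2 [ 0.83 -0.1   0.2 ] [196.  98.] IN
   0.3 [ 0.78 -0.09  0.3 ] [208.  61.] out
   0.4 [ 0.72 -0.09  0.4 ] [223.  16.] out
   0.5 [ 0.66 -0.08  0.5 ] [243. -42.] out
   0.6 [ 0.6  -0.07  0.6 ] [ 268. -119.] out
   0.7 [ 0.55 -0.06  0.7 ] [ 304. -223.] out
   0.8 [ 0.49 -0.05  0.8 ] [ 356. -371.] out
(304, 105)
   0 [ 0.78 -0.04  0.  ] [212. 187.] IN
   0.05 [ 0.76 -0.04  0.05] [216. 174.] IN
   0.1 [ 0.74 -0.03  0.1 ] [220. 159.] o
[... 1470 characters left out ...]
83.] IN
   0.3 [0.65 0.15 0.3 ] [185. 133.] IN
   0.4 [0.61 0.13 0.4 ] [205.  71.] out
   0.5 [0.57 0.1  0.5 ] [231.  -7.] out
   0.6 [0.53 0.08 0.6 ] [ 265. -108.] out
   0.7 [0.49 0.06 0.7 ] [ 311. -241.] out
   0.8 [0.45 0.03 0.8 ] [ 373. -418.] out
(130, 45)
   0 [0.89 0.38 0.  ] [ 46. 298.] IN
   0.05 [0.86 0.36 0.05] [ 52. 279.] IN
   0.1 [0.83 0.34 0.1 ] [ 59. 260.] IN
   0.15 [0.81 0.32 0.15] [ 67. 238.] IN
   0.2 [0.78 0.3  0.2 ] [ 76. 214.] IN
   0.3 [0.73 0.26 0.3 ] [ 95. 159.] IN
   0.4 [0.68 0.22 0.4 ] [120.  92.] IN
   0.5 [0.63 0.19 0.5 ] [151.   7.] IN
   0.6 [0.58 0.15 0.6 ] [ 192. -102.] out
   0.7 [0.52 0.11 0.7 ] [ 247. -244.] out
   0.8 [0.47 0.07 0.8 ] [ 322. -431.] out
```

jog_arm([
  {"dx":0.015},
  {"dx":0.035},
  {"dx":0.055},
  {"dx":0.075},
  {"dx":0.09},
  {"dx":0.1},
  {"dx":0.105},
  {"dx":0.108},
  {"dx":0.108},
  {"dx":0.108},
])

```text
invalid input
```

Run:
```python
from h import *
from station import arm
for n in ("scene","top"): cv2.imwrite(f"pics/{n}2.png",arm.grab_frame(n)[:,:,::-1])
crop(cv2.imread('pics/scene2.png'),280,60,400,200,5,'c2.png')
crop(cv2.imread('pics/top2.png'),340,150,500,270,5,'c2t.png')
```

```text
(no output)
```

View pics/c2.png

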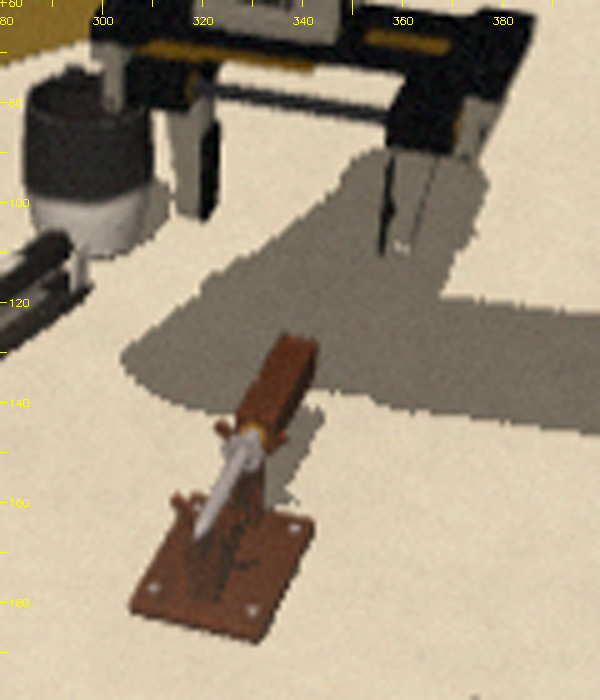

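View pics/c2t.png

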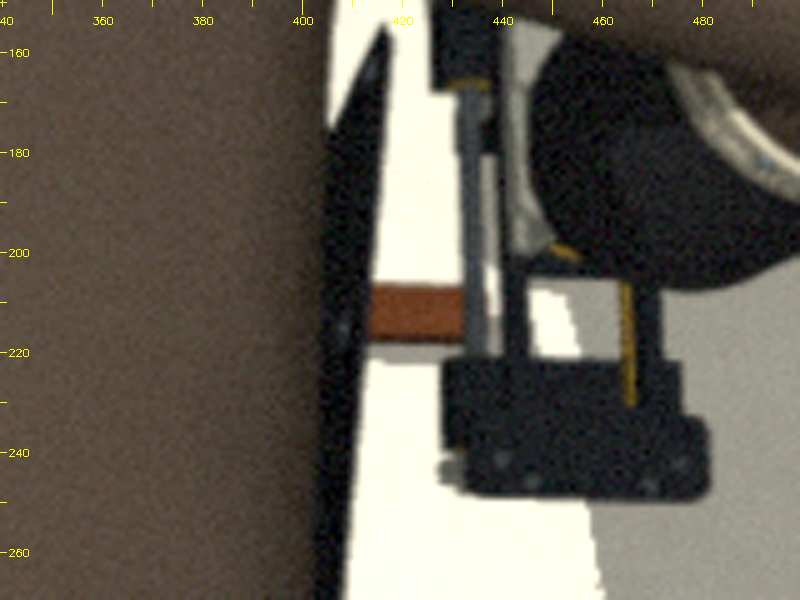

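The fingers straddle the handle in both views. The move was refused because every row needs all four keys, so I'll send it again with them.

jog_arm([
  {"dx":0.015,"dy":0,"dz":0,"twist":0},
  {"dx":0.035,"dy":0,"dz":0,"twist":0},
  {"dx":0.055,"dy":0,"dz":0,"twist":0},
  {"dx":0.075,"dy":0,"dz":0,"twist":0},
  {"dx":0.09,"dy":0,"dz":0,"twist":0},
  {"dx":0.1,"dy":0,"dz":0,"twist":0},
  {"dx":0.105,"dy":0,"dz":0,"twist":0},
  {"dx":0.108,"dy":0,"dz":0,"twist":0},
  {"dx":0.108,"dy":0,"dz":0,"twist":0},
  {"dx":0.108,"dy":0,"dz":0,"twist":0},
])

```text
t: 2.63
eef_pos: [0.5503, -0.296, 0.0524]
ee_rot: [2.727, 1.57, -0.339]
force: [0.7, 0.1, 0.1]
width: 0.0876
```

Run:
```python
from h import *
from station import arm
s=arm.get_state();print({k:np.round(v,4) for k,v in s.items()})
for n in ("scene",): cv2.imwrite(f"pics/{n}3.png",arm.grab_frame(n)[:,:,::-1])
crop(cv2.imread('pics/scene3.png'),280,60,400,200,5,'c3.png')
```

```text
{'t': np.float64(2.6333), 'q': array([-1.815e-01,  4.477e-01, -3.193e-01,  3.000e-04, -8.026e-01,
        2.570e-01]), 'qd': array([ 0.0033, -0.0076,  0.0039,  0.0008, -0.0015, -0.0002]), 'joint_efforts': array([-9.68000e-02, -5.73696e+01,  2.21382e+01,  5.25990e+00,
        7.44000e-02, -1.10000e-03]), 'eef_pos': array([ 0.5503, -0.296 ,  0.0524]), 'ee_rot': array([ 2.727 ,  1.5696, -0.3389]), 'force': array([0.6875, 0.1066, 0.1412]), 'moment': array([ 0.0165,  0.1302, -0.0193]), 'width': np.float64(0.0876)}
```

View pics/c3.png

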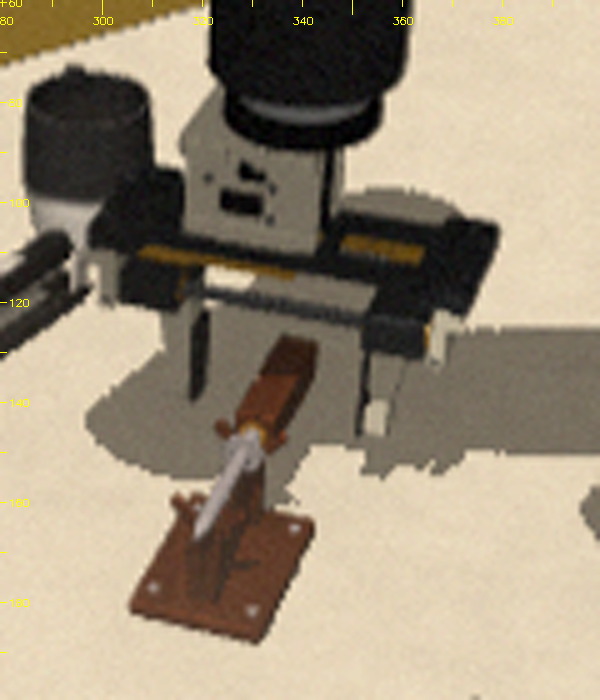

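The fingers straddle the handle, with pads at about (319,138) and (353,145) and the handle between u=325 and 343. I'll close gently.

jog_arm([
  {"dx":0,"dy":0,"dz":0,"twist":0},
  {"dx":0,"dy":0,"dz":0,"twist":0},
  {"dx":0,"dy":0,"dz":0,"twist":0},
  {"dx":0,"dy":0,"dz":0,"twist":0},
  {"dx":0,"dy":0,"dz":0,"twist":0},
  {"dx":0,"dy":0,"dz":0,"twist":0},
  {"dx":0,"dy":0,"dz":0,"twist":0},
  {"dx":0,"dy":0,"dz":0,"twist":0},
], gripper=0.01, newtons=6)

```text
t: 3.35
eef_pos: [0.5498, -0.2957, 0.0515]
ee_rot: [-0.228, 1.571, 2.989]
force: [0.2, -0.3, 0.7]
width: 0.04
```

Run:
```python
from h import *
from station import arm
s=arm.get_state();print({k:np.round(v,4) for k,v in s.items()})
for n in ("scene",): cv2.imwrite(f"pics/{n}4.png",arm.grab_frame(n)[:,:,::-1])
crop(cv2.imread('pics/scene4.png'),280,90,380,200,6,'c4.png')
```

```text
{'t': np.float64(3.35), 'q': array([-0.1812,  0.4486, -0.3202,  0.    , -0.8021,  0.257 ]), 'qd': array([ 0.0003,  0.0005,  0.0008,  0.0013, -0.0004,  0.0012]), 'joint_efforts': array([ 4.70000e-03, -5.82128e+01,  2.24649e+01,  5.33850e+00,
        5.49000e-02, -1.00000e-04]), 'eef_pos': array([ 0.5498, -0.2957,  0.0515]), 'ee_rot': array([-0.2283,  1.5707,  2.9891]), 'force': array([ 0.2396, -0.3259,  0.7347]), 'moment': array([0.0915, 0.1429, 0.003 ]), 'width': np.float64(0.04)}
```

View pics/c4.png

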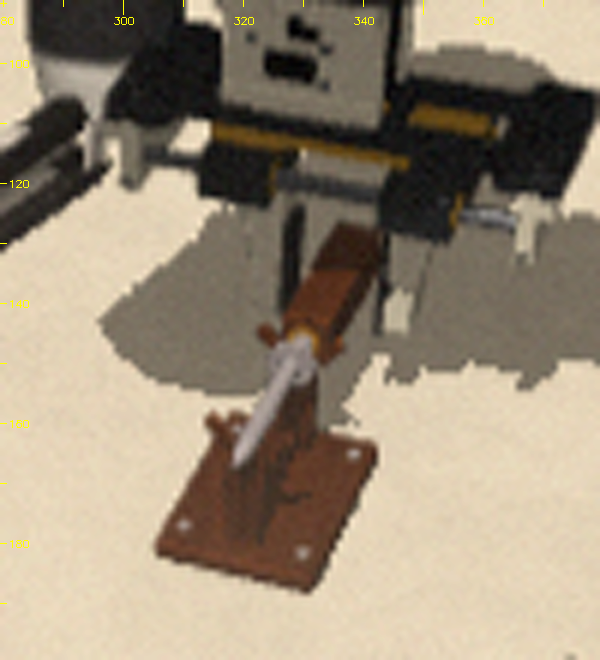

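jog_arm([
  {"dx":0,"dy":0,"dz":0,"twist":0},
  {"dx":0,"dy":0,"dz":0,"twist":0},
  {"dx":0,"dy":0,"dz":0,"twist":0},
  {"dx":0,"dy":0,"dz":0,"twist":0},
  {"dx":0,"dy":0,"dz":0,"twist":0},
])

```text
t: 3.82
eef_pos: [0.5497, -0.2957, 0.0515]
ee_rot: [-0.282, 1.571, 2.936]
force: [-0.9, 0.1, 0.1]
width: 0.022
```

Run:
```python
from h import *
from station import arm
s=arm.get_state();print({k:np.round(v,4) for k,v in s.items()})
```

```text
{'t': np.float64(3.8167), 'q': array([-0.1812,  0.4485, -0.3202, -0.    , -0.8023,  0.2571]), 'qd': array([ 0.0001,  0.0001, -0.0004, -0.0023,  0.0007, -0.0006]), 'joint_efforts': array([ 1.14800e-01, -5.79731e+01,  2.27804e+01,  5.34580e+00,
        3.09600e-01, -4.01000e-02]), 'eef_pos': array([ 0.5497, -0.2957,  0.0515]), 'ee_rot': array([-0.2818,  1.5706,  2.9356]), 'force': array([-0.9362,  0.1072,  0.1385]), 'moment': array([0.0338, 0.4287, 0.0622]), 'width': np.float64(0.022)}
```

jog_arm([
  {"dx":0,"dy":0,"dz":0,"twist":0},
  {"dx":0,"dy":0,"dz":0,"twist":0},
  {"dx":-0.002,"dy":0,"dz":0,"twist":0},
  {"dx":-0.006,"dy":0,"dz":0,"twist":0},
  {"dx":-0.014,"dy":0,"dz":0,"twist":0},
  {"dx":-0.025,"dy":0,"dz":0,"twist":0},
  {"dx":-0.038,"dy":0,"dz":0,"twist":0},
  {"dx":-0.05,"dy":0,"dz":0,"twist":0},
  {"dx":-0.06,"dy":0,"dz":0,"twist":0},
  {"dx":-0.067,"dy":0,"dz":0,"twist":0},
  {"dx":-0.07,"dy":0,"dz":0,"twist":0},
  {"dx":-0.07,"dy":0,"dz":0,"twist":0},
], gripper=0.01, newtons=45)

```text
t: 4.82
eef_pos: [0.5502, -0.2958, 0.1226]
ee_rot: [2.877, 1.569, -0.189]
force: [0.3, -0.7, -1.1]
width: 0.0213
```

Run:
```python
from h import *
from station import arm
s=arm.get_state();print({k:np.round(v,4) for k,v in s.items()})
for n in ("scene","top"): cv2.imwrite(f"pics/{n}5.png",arm.grab_frame(n)[:,:,::-1])
crop(cv2.imread('pics/scene5.png'),280,60,380,200,5.5,'c5.png')
```

```text
{'t': np.float64(4.8167), 'q': array([-0.1812,  0.3694, -0.2527,  0.    , -0.9471,  0.257 ]), 'qd': array([ 0.0007,  0.0181, -0.0186, -0.0042,  0.0152,  0.0014]), 'joint_efforts': array([-1.66000e-02, -5.60075e+01,  2.58471e+01,  6.12790e+00,
       -1.41400e-01, -1.00000e-04]), 'eef_pos': array([ 0.5502, -0.2958,  0.1226]), 'ee_rot': array([ 2.8771,  1.5692, -0.1887]), 'force': array([ 0.3386, -0.7236, -1.1286]), 'moment': array([-0.0902,  0.1428, -0.0496]), 'width': np.float64(0.0213)}
```

View pics/c5.png

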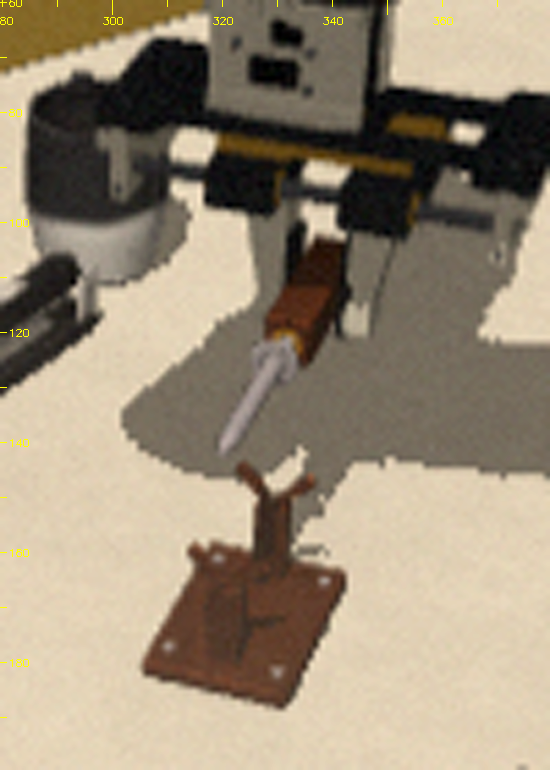

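Run:
```python
from h import *
P=np.array([.5392,-.1531,.1298])
print(proj('scene',P), proj('scene',P+[0,.003,0]),proj('scene',P+[.003,0,0]),proj('scene',P+[0,0,.003]))
# original tip with grasp-based stand pose
P=np.array([.5392,-.1531,.060]);print(proj('scene',P),'obs 319.3 166.7',proj('top',P),'obs 351.7 210.3')
```

```text
[[320.72473199 141.69711581]] [[320.2186545 142.3759012]] [[319.50071618 141.38842694]] [[320.77815892 140.58533121]]
[[319.54254557 166.23356289]] obs 319.3 166.7 [[352.36998372 210.46540088]] obs 351.7 210.3
```

```bash
cat > go.py <<'E'
from plan import *
from station import arm
def tr(p,x,y=0): 
    c,s=np.cos(p[2]),np.sin(p[2]); return np.array([p[0]+c*x-s*y,p[1]+s*x+c*y])
TR=[.5496,.1740,1.375]
E
python3 - <<'E'
from go import *
s=arm.get_state()
g=tr(TR,-.1945);print(g)
print(rel(s['eef_pos'],s['ee_rot'],[g[0],g[1],.1226],TR[2]), frame(s['ee_rot']).round(4))
E
```

```text
[ 0.51176047 -0.0167837 ]
(array([-0.0013, -0.2809,  0.0166]), array([  15.55, -164.45])) [[-4.000e-04  7.560e-02 -9.971e-01]
 [ 3.000e-04 -9.971e-01 -7.560e-02]
 [-1.000e+00 -3.000e-04  4.000e-04]]
```

jog_arm([
  {"dx":0,"dy":-0.008,"dz":0,"twist":0},
  {"dx":0,"dy":-0.026,"dz":0.001,"twist":1},
  {"dx":0,"dy":-0.05,"dz":0.002,"twist":2.5},
  {"dx":0,"dy":-0.08,"dz":0.004,"twist":4},
  {"dx":0,"dy":-0.11,"dz":0.006,"twist":6},
  {"dx":0,"dy":-0.14,"dz":0.008,"twist":8},
  {"dx":0,"dy":-0.17,"dz":0.01,"twist":10},
  {"dx":0,"dy":-0.2,"dz":0.012,"twist":12},
  {"dx":0,"dy":-0.23,"dz":0.014,"twist":13.5},
  {"dx":0,"dy":-0.255,"dz":0.0155,"twist":14.8},
  {"dx":0,"dy":-0.272,"dz":0.0166,"twist":15.5},
  {"dx":0,"dy":-0.281,"dz":0.0166,"twist":15.5},
  {"dx":0,"dy":-0.281,"dz":0.0166,"twist":15.5},
  {"dx":0,"dy":-0.281,"dz":0.0166,"twist":15.5},
])

```text
t: 6.08
eef_pos: [0.5117, -0.0165, 0.1212]
ee_rot: [0.545, 1.57, -2.79]
force: [-0.6, 0.1, -1.2]
width: 0.0219
```

Run:
```python
from go import *
s=arm.get_state();print({k:np.round(v,4) for k,v in s.items()},frame(s['ee_rot']).round(4))
for n in ("scene","top"): cv2.imwrite(f"pics/{n}6.png",arm.grab_frame(n)[:,:,::-1])
```

```text
{'t': np.float64(6.0833), 'q': array([ 0.3518,  0.2031, -0.5   , -0.    , -0.8684, -0.5449]), 'qd': array([-0.0234,  0.0024,  0.0046,  0.0008, -0.0018,  0.0047]), 'joint_efforts': array([ 8.36300e-01, -4.09838e+01,  2.40490e+01,  5.73110e+00,
        3.99000e-02, -1.24800e-01]), 'eef_pos': array([ 0.5117, -0.0165,  0.1212]), 'ee_rot': array([ 0.5447,  1.5701, -2.79  ]), 'force': array([-0.5624,  0.0857, -1.1656]), 'moment': array([-0.0439,  0.093 ,  0.0046]), 'width': np.float64(0.0219)} [[-7.000e-04 -1.919e-01 -9.814e-01]
 [-2.000e-04 -9.814e-01  1.919e-01]
 [-1.000e+00  4.000e-04  6.000e-04]]
```

View pics/scene6.png

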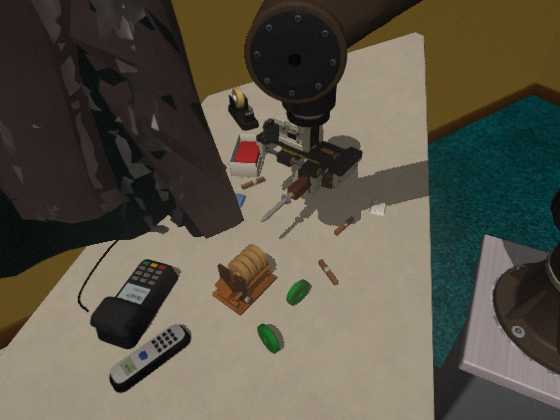

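View pics/top6.png

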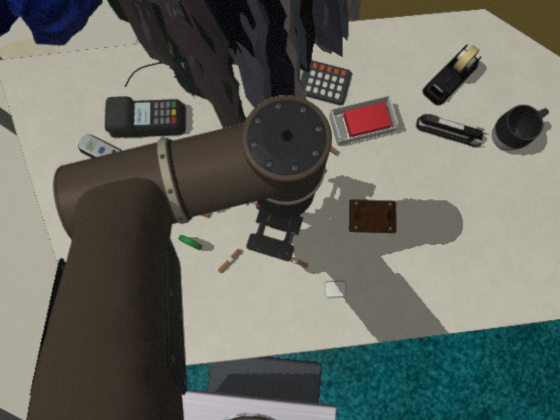

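jog_arm([
  {"dx":0.008,"dy":0,"dz":0,"twist":0},
  {"dx":0.022,"dy":0,"dz":0,"twist":0},
  {"dx":0.038,"dy":0,"dz":0,"twist":0},
  {"dx":0.052,"dy":0,"dz":0,"twist":0},
  {"dx":0.064,"dy":0,"dz":0,"twist":0},
  {"dx":0.072,"dy":0,"dz":0,"twist":0},
  {"dx":0.074,"dy":0,"dz":0,"twist":0},
  {"dx":0.074,"dy":0,"dz":0,"twist":0},
  {"dx":0.074,"dy":0,"dz":0,"twist":0},
])

```text
t: 6.93
eef_pos: [0.5123, -0.017, 0.0478]
ee_rot: [-3.106, 1.571, -0.159]
force: [0.5, -0.5, -1.6]
width: 0.0221
```

Run:
```python
from go import *
s=arm.get_state();print({k:np.round(v,4) for k,v in s.items()},frame(s['ee_rot']).round(4))
for n in ("scene","top"): cv2.imwrite(f"pics/{n}7.png",arm.grab_frame(n)[:,:,::-1])
crop(cv2.imread('pics/scene7.png'),205,170,335,320,5,'c7.png')
z=frame(s['ee_rot'])[:,2]; h=np.array([z[1],-z[0]]); print('heading',np.arctan2(h[1],h[0]))
tip=np.r_[s['eef_pos'][:2]+.1445*h,s['eef_pos'][2]+.008]
print(tip,proj('scene',tip),proj('scene',np.r_[tr(TR,-.026),.055]))
```

```text
{'t': np.float64(6.9333), 'q': array([ 3.504e-01,  3.047e-01, -5.772e-01,  2.000e-04, -6.887e-01,
       -5.456e-01]), 'qd': array([ 0.0046, -0.0134,  0.004 ,  0.0008, -0.0017, -0.0013]), 'joint_efforts': array([-9.73000e-02, -4.40832e+01,  1.96648e+01,  4.70850e+00,
        3.43000e-02,  2.00000e-03]), 'eef_pos': array([ 0.5123, -0.017 ,  0.0478]), 'ee_rot': array([-3.1058,  1.5705, -0.1593]), 'force': array([ 0.5492, -0.5214, -1.6245]), 'moment': array([ 0.0133,  0.0724, -0.0395]), 'width': np.float64(0.0221)} [[ 3.000e-04 -1.938e-01 -9.810e-01]
 [-0.000e+00 -9.810e-01  1.938e-01]
 [-1.000e+00 -0.000e+00 -3.000e-04]]
heading 1.3757630148896702
[0.5402916  0.12474003 0.05579111] [[263.86065898 247.124085  ]] [[255.99409037 255.22790408]]
```

View pics/c7.png

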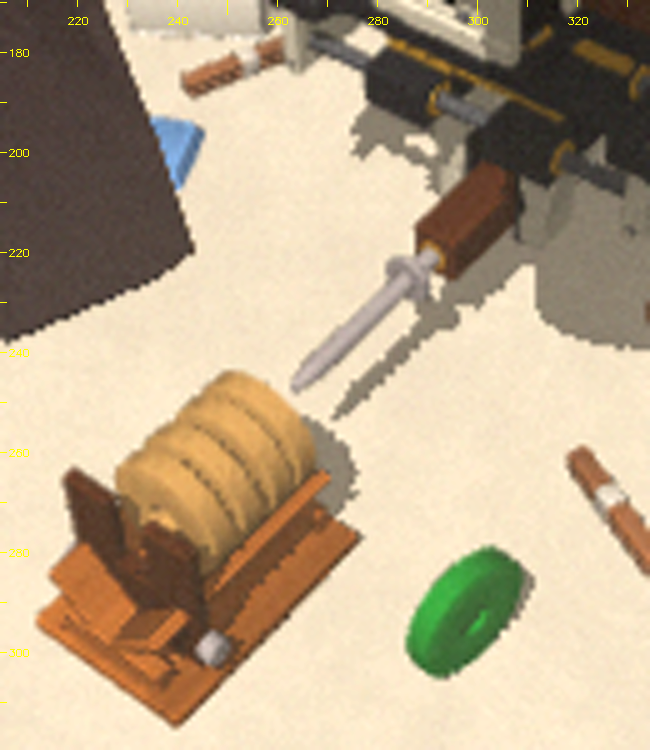

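```bash
cat > seg.py <<'E'
from ov import *
from scipy.optimize import minimize
W={}
for n,(x0,y0,x1,y1) in {'scene':(205,235,285,320),'top':(150,155,230,225)}.items():
    im=cv2.imread(f'pics/{n}0.png')[y0:y1,x0:x1]
    f=8; im=cv2.resize(cv2.GaussianBlur(im,(3,3),.6),None,fx=f,fy=f,interpolation=cv2.INTER_CUBIC)
    hsv=cv2.cvtColor(im,cv2.COLOR_BGR2HSV).astype(int);H,S,V=hsv[...,0],hsv[...,1],hsv[...,2]
    W[n]=(x0,y0,f,H,S,V,im)
    for pt in ([(20,30),(60,40),(35,25),(60,65),(10,10)] if n=='scene' else [(30,30),(60,52),(40,25),(75,10),(31,36)]):
        q=hsv[pt[1]*f,pt[0]*f]; print(n,(pt[0]+x0,pt[1]+y0),q)
E
python3 seg.py
```

```text
scene (225, 265) [ 18  54 142]
scene (265, 275) [ 13 150  63]
scene (240, 260) [ 17 147 120]
scene (265, 300) [ 19  52 143]
scene (215, 245) [ 18  51 145]
top (180, 185) [ 19 125 106]
top (210, 207) [ 14 133  46]
top (190, 180) [ 18 119  77]
top (225, 165) [ 25  28 118]
top (181, 191) [ 19 126  89]
```

```bash
cat >> seg.py <<'E'
D={}
for n,(x0,y0,f,H,S,V,im) in W.items():
    tan=(H>=15.5)&(S>85 if n=='scene' else S>75)&(V>60)
    bg=((S<75 if n=='scene' else S<55)&(V>95)) | ((H<14)&(S>150)&(V>60))
    if n=='top': tan=(H>=16)&(S>80)&(V>60)
    vis=np.zeros(tan.shape+(3,),np.uint8);vis[tan]=(0,200,255);vis[bg]=(120,120,120)
    cv2.imwrite(f'pics/m_{n}.png',vis); D[n]=(x0,y0,f,tan,bg)
def model(n,p,xs):
    x0,y0,f,tan,bg=D[n];m=np.zeros(tan.shape,np.uint8)
    for x in xs:
        P=np.array([a for a,_ in circ(x-6,26,55)+circ(x+6,26,55)])/1000
        q=((proj(n,T(p,P))-[x0-.5,y0-.5])*f)
        cv2.fillConvexPoly(m,cv2.convexHull((q*16).astype(np.int32)),1,shift=4)
    return m.astype(bool)
def loss(v,names):
    p=v[:2]/1000*1.0,v[2]; P=[v[0]/1000,v[1]/1000,v[2]/100]
    xs=v[3]+np.r_[0,np.cumsum(v[4:7])]
    L=0
    for n in names:
        m=model(n,P,xs);_,_,f,tan,bg=D[n]
        L+=((tan&~m).sum()+(m&bg).sum())/f**2
    return L+.02*v[3]**2*0
if __name__=='__main__':
    for names in (('scene','top'),('scene',),('top',)):
        v0=np.array([549.6,174.,137.5,-20,14,14,14.])
        b=None
        for k in range(3):
            # keep y fixed along-axis degeneracy by fixing v[1]
            g=lambda u:loss(np.r_[u[0],174.,u[1:]],names)
            u0=np.r_[v0[0],v0[2:]] if b is None else b.x
            S=np.vstack([u0]+[u0+d for d in np.diag([3,3,3,2,2,2])])
            b=minimize(g,u0,method='Nelder-Mead',options=dict(initial_simplex=S,maxiter=500,xatol=.02,fatol=.02))
        print(names,b.x.round(2),b.fun)
        u=b.x; xs=u[2]+np.r_[0,np.cumsum(u[3:6])]
        p=[u[0]/1000,.174,u[1]/100]
        for n in names:
            x0,y0,f,tan,bg=D[n];im=cv2.convertScaleAbs(W[n][6],alpha=1.5)
            cs,_=cv2.findContours(model(n,p,xs).astype(np.uint8),0,2);cv2.drawContours(im,cs,-1,(0,255,0),1)
            cv2.imwrite(f'pics/seg_{len(names)}_{n}.png',im)
E
python3 seg.py | tail -3
```

```text
('scene', 'top') [548.67 137.12 -23.47  14.19  15.22  15.3 ] 27.25
('scene',) [548.61 137.03 -23.44  15.22  13.82  15.98] 12.328125
('top',) [548.82 136.51 -23.13  16.05  16.52  14.43] 14.65625
```

View pics/seg_2_scene.png

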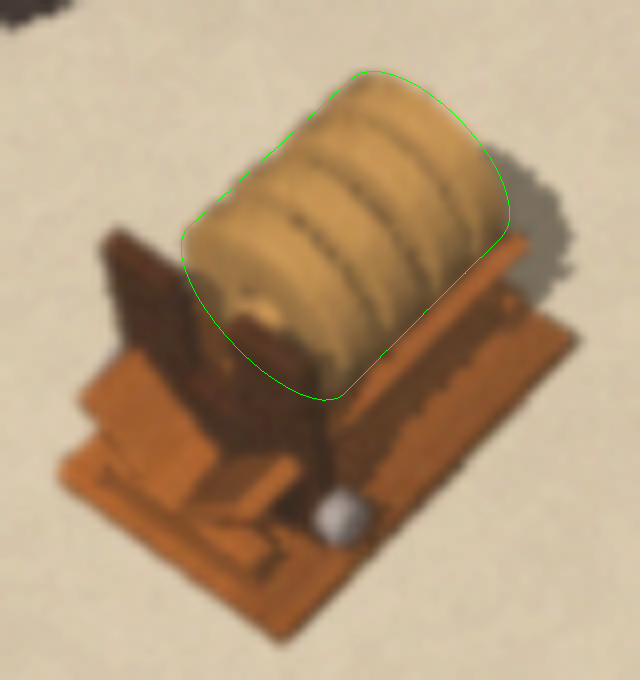

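View pics/seg_2_top.png

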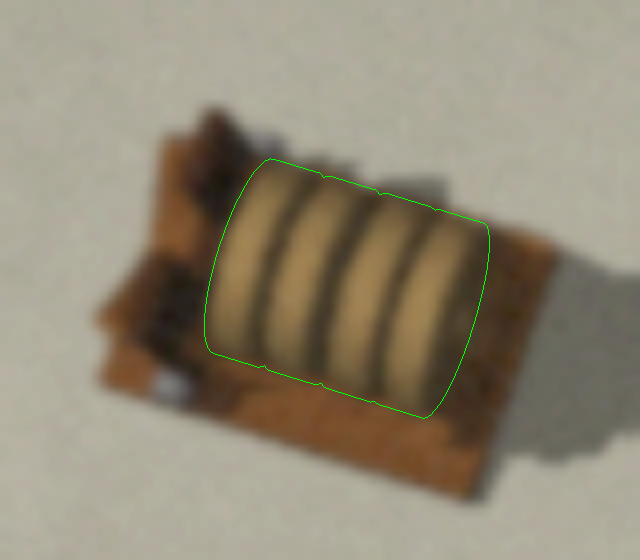

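View pics/m_scene.png

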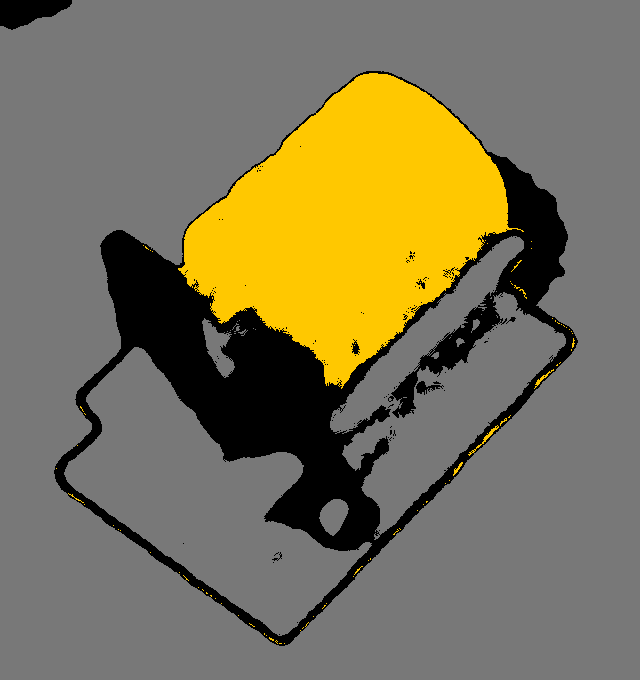

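View pics/m_top.png

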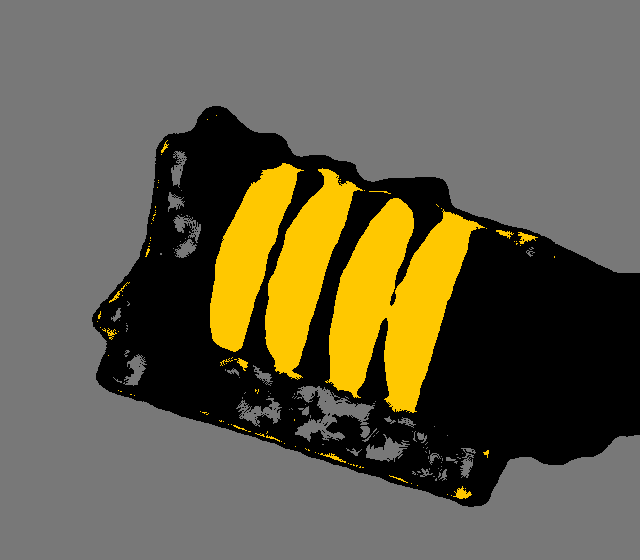

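```bash
sed -i 's/^TR=.*/TR=[.5487,.1740,1.371]/' go.py
cat > spov.py <<'E'
from go import *
from ov import circ
def spdraw(img,pos,rot,out,box,f,gx=-23.5,cam='scene',tr_=True,xs=(-23.5,-9.3,6,21.3)):
    M=frame(rot);z=M[:,2];h=np.arctan2(-z[0],z[1])
    o=np.r_[pos[:2],pos[2]+.008-.055]; p=[o[0],o[1],h]
    x0,y0,x1,y1=box
    c=cv2.convertScaleAbs(cv2.resize(img[y0:y1,x0:x1],None,fx=f,fy=f,interpolation=cv2.INTER_CUBIC),alpha=1.5)
    def L(p,segs,dz,col):
        from fit import T
        for A,B in segs:
            X=T(p,np.array([A,B])/1000.);X[:,2]+=dz
            q=(proj(cam,X)-[x0-.5,y0-.5])*f
            cv2.line(c,tuple(int(v) for v in q[0]),tuple(int(v) for v in q[1]),col,1,cv2.LINE_AA)
    segs=circ(45-gx,11,55)+circ(49-gx,11,55)+circ(110-gx,4.5,55)+circ(121-gx,2,55)+circ(49-gx,4.5,55)
    for a in (0,np.pi/2,np.pi,-np.pi/2):
        segs+=[((30-gx,4.5*np.cos(a),55+4.5*np.sin(a)),(110-gx,4.5*np.cos(a),55+4.5*np.sin(a)))]
    L(p,segs,o[2],(0,0,255))
    if tr_:
        s=[((-70,0,55),(40,0,55))]
        for x in xs: s+=circ(x-6,26,55)
        s+=circ(xs[0]-6,6.5,55)
        L(TR,s,0,(0,255,0))
    cv2.imwrite('pics/'+out,c)
E
python3 - <<'E'
from spov import *
s=arm.get_state()
spdraw(cv2.imread('pics/scene7.png'),s['eef_pos'],s['ee_rot'],'o7.png',(225,210,305,280),9)
E
```

```text
(no output)
```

View pics/o7.png

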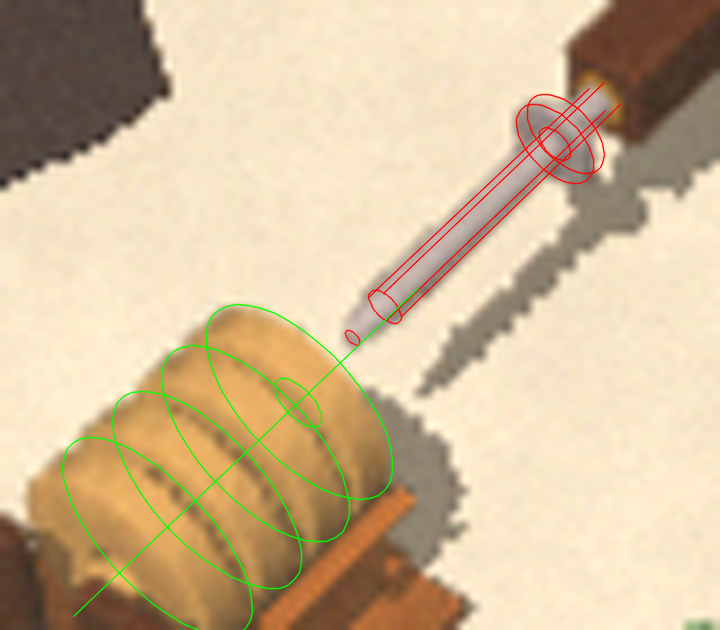

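```bash
sed -i 's/^TR=.*/TR=[.5487,.1740,1.371]\nTRR=[.5483,.1740,1.371]/' go.py
python3 - <<'E'
from go import *
ps=[];
s=arm.get_state()
g=tr(TRR,-.1845);print(s['eef_pos'],g,rel(s['eef_pos'],s['ee_rot'],[g[0],g[1],.0467],TRR[2]))
E
```

```text
[ 0.51252995 -0.01675512  0.04821754] [ 0.51168234 -0.00682975] (array([ 0.0015, -0.0096,  0.0028]), array([   0.29, -179.71]))
```

jog_arm([
  {"dx":0.0005,"dy":-0.003,"dz":0.001,"twist":0.1},
  {"dx":0.001,"dy":-0.007,"dz":0.002,"twist":0.3},
  {"dx":0.0012,"dy":-0.0098,"dz":0.0025,"twist":0.3},
  {"dx":0.0012,"dy":-0.0098,"dz":0.0025,"twist":0.3},
  {"dx":0.0012,"dy":-0.0098,"dz":0.0025,"twist":0.3},
])

```text
t: 7.45
eef_pos: [0.5115, -0.0063, 0.0465]
ee_rot: [-2.592, 1.571, 0.35]
force: [0.1, 0.5, -0.0]
width: 0.0217
```

Run:
```python
from spov import *
P=[];
for k in range(4):
    im=arm.grab_frame('scene')[:,:,::-1].copy(); s=arm.get_state(); P.append(np.r_[s['eef_pos'],s['force'],s['moment']])
print(np.round(P,4)); s=arm.get_state(); print(s['t'])
pos=np.mean(P,0)[:3]
cv2.imwrite('pics/scene8.png',im)
spdraw(im,pos,s['ee_rot'],'o8.png',(225,210,305,280),9)
spdraw(im,pos+[0,0,99],s['ee_rot'],'o8b.png',(235,225,295,275),12)
```

```text
[[ 0.5114 -0.0065  0.0464 -0.4513 -0.2516 -0.491   0.0045  0.0905  0.038 ]
 [ 0.5114 -0.0066  0.0464 -0.2864  0.561  -1.0782 -0.0502  0.1331 -0.0153]
 [ 0.5114 -0.0067  0.0464 -0.7963  0.1378 -0.1395 -0.06    0.0884 -0.0315]
 [ 0.5114 -0.0067  0.0464 -0.1348  0.5107 -1.831  -0.0263  0.0954 -0.0332]]
7.65
```

View pics/o8.png

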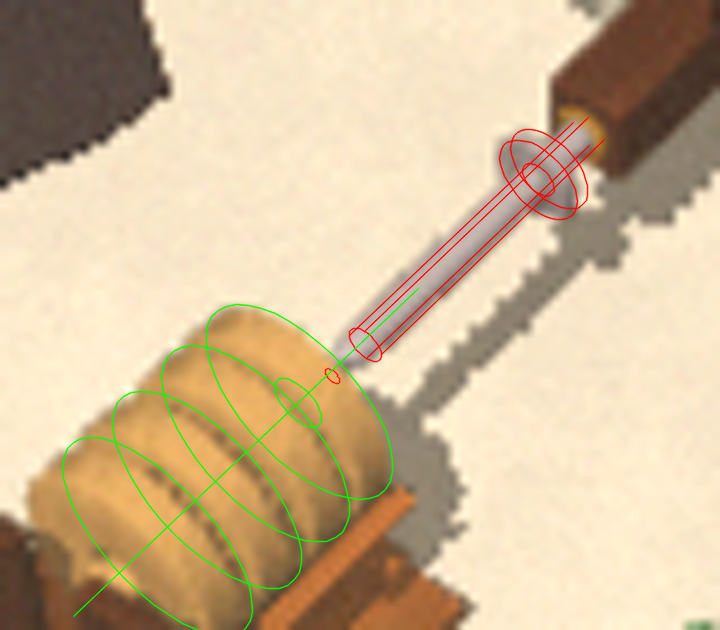

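View pics/o8b.png

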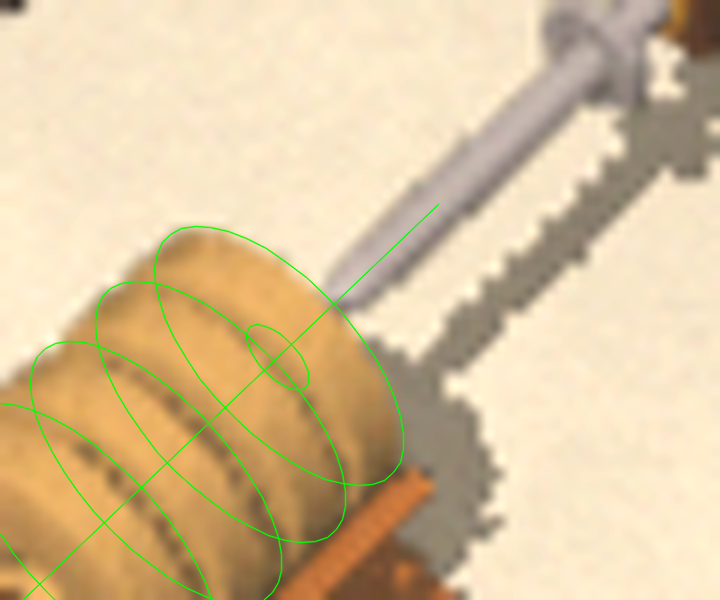

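```bash
cat > rod.py <<'E'
from spov import *
def rodcheck(fn,pos,h,zoff=.008,gx=-23.5,cam='scene',span=(55,105)):
    im=cv2.imread(fn); A=[]
    for sx in np.linspace(*span,26):
        d=(sx-gx)/1000; X=np.array([pos[0]+d*np.cos(h),pos[1]+d*np.sin(h),pos[2]+zoff])
        X2=X+.001*np.array([np.cos(h),np.sin(h),0])
        q,q2=proj(cam,X)[0],proj(cam,X2)[0]; t=(q2-q)/np.linalg.norm(q2-q); n=np.array([t[1],-t[0]])
        w=np.linspace(-7,7,141); pts=(q+w[:,None]*n).astype(np.float32)
        c=cv2.remap(im,pts[None,:,0],pts[None,:,1],cv2.INTER_LINEAR)[0].astype(int)
        S=cv2.cvtColor(c[None].astype(np.uint8),cv2.COLOR_BGR2HSV)[0,:,1]
        A.append(S)
    A=np.array(A).astype(float); return w,A,n
def center(fn,pos,h,**k):
    w,A,n=rodcheck(fn,pos,h,**k); out=[]
    for part in (A[:13],A[13:]):
        m=part.mean(0); lo=m.min(); th=(lo+np.median(m))/2
        i=m.argmin(); a=i
        while a>0 and m[a]<th:a-=1
        b=i
        while b<len(m)-1 and m[b]<th:b+=1
        out.append((round((w[a]+w[b])/2,2),round(w[b]-w[a],2)))
    return out,n.round(2)
E
python3 - <<'E'
from rod import *
s=arm.get_state();z=frame(s['ee_rot'])[:,2];h=np.arctan2(-z[0],z[1]);print(h)
print('8',center('pics/scene8.png',[.5114,-.0066,.0464],h))
print('7',center('pics/scene7.png',[.5124,-.0169,.0480],1.3758))
print('6',center('pics/scene6.png',[.5117,-.0165,.1215],1.377))
print('5',center('pics/scene5.png',[.5500,-.2957,.122],1.6464))
print('0',center('pics/scene0.png',[.5498,-.2957,.052],1.6464))
print('0t',center('pics/top0.png',[.5498,-.2957,.052],1.6464,cam='top'))
a=proj('scene',[[.54,.1,.055],[.541,.1,.055],[.54,.1,.056]]);print(a-a[0])
E
```

```text
1.370930863982409
8 ([(np.float64(-0.35), np.float64(3.9)), (np.float64(-0.5), np.float64(4.0))], array([0.69, 0.72]))
7 ([(np.float64(-0.35), np.float64(3.9)), (np.float64(-0.4), np.float64(4.0))], array([0.69, 0.72]))
6 ([(np.float64(-0.5), np.float64(4.0)), (np.float64(-0.45), np.float64(4.1))], array([0.67, 0.74]))
5 ([(np.float64(-0.7), np.float64(3.8)), (np.float64(-0.8), np.float64(4.0))], array([0.86, 0.51]))
0 ([(np.float64(-0.45), np.float64(3.1)), (np.float64(-0.55), np.float64(3.5))], array([0.88, 0.48]))
0t ([(np.float64(-0.15), np.float64(5.3)), (np.float64(-0.05), np.float64(5.3))], array([-0.03,  1.  ]))
[[ 0.          0.        ]
 [-0.44610044 -0.15947038]
 [-0.02319012 -0.34054913]]
```

jog_arm([
  {"dx":0,"dy":-0.003,"dz":0,"twist":0},
  {"dx":0,"dy":-0.007,"dz":0,"twist":0},
  {"dx":0,"dy":-0.011,"dz":0,"twist":0},
  {"dx":0,"dy":-0.015,"dz":0,"twist":0},
  {"dx":0,"dy":-0.018,"dz":0,"twist":0},
  {"dx":0,"dy":-0.02,"dz":0,"twist":0},
  {"dx":0,"dy":-0.02,"dz":0,"twist":0},
])

```text
t: 8.23
eef_pos: [0.5156, 0.0134, 0.0463]
ee_rot: [-2.751, 1.571, 0.191]
force: [0.8, -0.3, -0.9]
width: 0.0216
```

```bash
cat > look.py <<'E'
from rod import *
import sys
def look(tag,n=3,box=(205,225,305,320),f=7):
    P=[]
    for k in range(n):
        im=arm.grab_frame('scene')[:,:,::-1].copy(); s=arm.get_state(); P.append(np.r_[s['eef_pos'],s['force'],s['moment']])
    P=np.array(P);print('t',s['t'],'w',s['width']);print(np.round(P,4))
    pos=P.mean(0)[:3];z=frame(s['ee_rot'])[:,2];h=np.arctan2(-z[0],z[1])
    e=np.array([np.cos(TR[2]),np.sin(TR[2])]);r=pos[:2]-np.array(TRR[:2])
    print('h',round(h,4),'grasp along',round(r@e,4),'lat',round(-r[0]*e[1]+r[1]*e[0],4),'tip along',round(r@e+.1445,4),'rodz',round(pos[2]+.008,4))
    cv2.imwrite(f'pics/s_{tag}.png',im); crop(im,*box,f,f'l_{tag}.png')
    print('F along',np.round(P[:,3:5]@e,2)); return im,pos,s
if __name__=='__main__': look(sys.argv[1])
E
python3 look.py a
```

```text
t 8.3833 w 0.02175462983367261
[[ 0.5155  0.0132  0.0463 -0.5195 -0.0691 -0.7021 -0.0106  0.1238 -0.0169]
 [ 0.5154  0.013   0.0463  0.7738  0.8341 -0.7818 -0.0033  0.1337  0.0191]
 [ 0.5153  0.0129  0.0463  0.45    0.3084 -0.4897 -0.0151  0.0247  0.0064]]
h 1.371 grasp along -0.1643 lat 0.0003 tip along -0.0198 rodz 0.0543
F along [-0.17  0.97  0.39]
```

View pics/l_a.png

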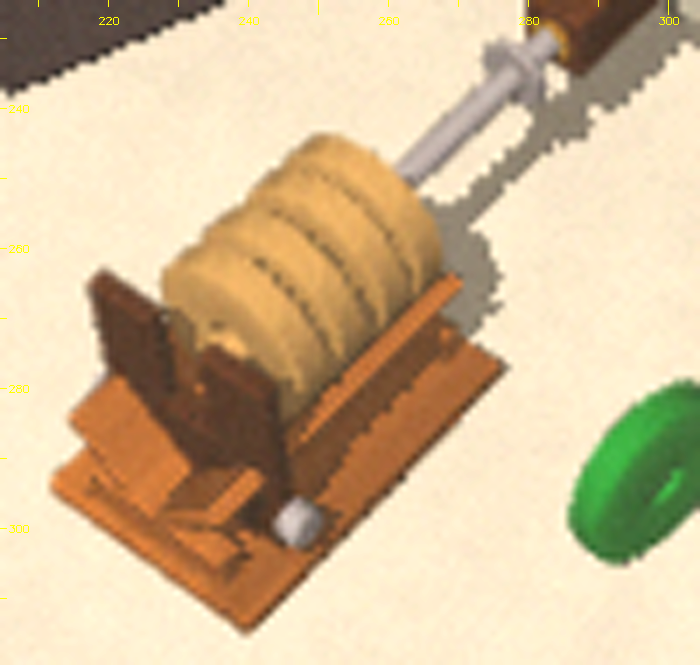

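The tip is inside token 0's bore: it shows no push, and the row's top is still at about (251,244). I'll keep advancing.

jog_arm([
  {"dx":0,"dy":-0.003,"dz":0,"twist":0},
  {"dx":0,"dy":-0.006,"dz":0,"twist":0},
  {"dx":0,"dy":-0.009,"dz":0,"twist":0},
  {"dx":0,"dy":-0.012,"dz":0,"twist":0},
  {"dx":0,"dy":-0.015,"dz":0,"twist":0},
  {"dx":0,"dy":-0.018,"dz":0,"twist":0},
  {"dx":0,"dy":-0.02,"dz":0,"twist":0},
  {"dx":0,"dy":-0.02,"dz":0,"twist":0},
])

```text
t: 9.05
eef_pos: [0.5196, 0.033, 0.0464]
ee_rot: [-2.694, 1.571, 0.248]
force: [0.3, 1.1, -1.4]
width: 0.0216
```

```bash
python3 look.py b
```

```text
t 9.2 w 0.021960251839766024
[[ 0.5195  0.0328  0.0463 -0.4757 -0.6283 -1.328   0.007   0.1052 -0.0034]
 [ 0.5194  0.0326  0.0463 -0.4549 -0.2882 -0.1696 -0.0185  0.0918  0.    ]
 [ 0.5193  0.0325  0.0463 -0.351   0.6578 -0.5901  0.0257  0.1213 -0.0271]]
h 1.371 grasp along -0.1443 lat 0.0003 tip along 0.0002 rodz 0.0543
F along [-0.71 -0.37  0.58]
```

View pics/l_b.png

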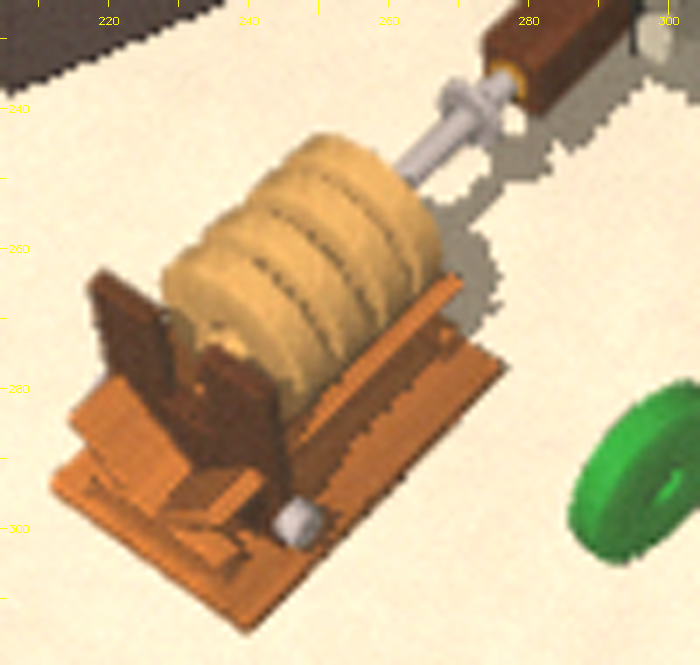

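jog_arm([
  {"dx":0,"dy":-0.003,"dz":0,"twist":0},
  {"dx":0,"dy":-0.006,"dz":0,"twist":0},
  {"dx":0,"dy":-0.009,"dz":0,"twist":0},
  {"dx":0,"dy":-0.012,"dz":0,"twist":0},
  {"dx":0,"dy":-0.015,"dz":0,"twist":0},
  {"dx":0,"dy":-0.018,"dz":0,"twist":0},
  {"dx":0,"dy":-0.021,"dz":0,"twist":0},
  {"dx":0,"dy":-0.024,"dz":0,"twist":0},
  {"dx":0,"dy":-0.026,"dz":0,"twist":0},
  {"dx":0,"dy":-0.026,"dz":0,"twist":0},
])

```text
t: 10.03
eef_pos: [0.5247, 0.0584, 0.0464]
ee_rot: [-2.685, 1.571, 0.257]
force: [0.5, 0.3, 0.4]
width: 0.0218
```

```bash
python3 look.py c
```

```text
t 10.1833 w 0.02148794028407421
[[ 5.2450e-01  5.8200e-02  4.6300e-02 -1.6610e-01  5.4100e-01 -1.8770e-01
  -9.3000e-03  5.2600e-02  2.8000e-03]
 [ 5.2450e-01  5.8000e-02  4.6300e-02  5.6560e-01 -8.3500e-02 -8.5610e-01
  -2.5600e-02  7.8500e-02  6.5500e-02]
 [ 5.2440e-01  5.8000e-02  4.6300e-02 -8.6550e-01  3.0100e-02 -1.5301e+00
  -3.3400e-02  1.0160e-01 -6.0000e-04]]
h 1.3709 grasp along -0.1183 lat 0.0003 tip along 0.0262 rodz 0.0543
F along [ 0.5   0.03 -0.14]
```

View pics/l_c.png

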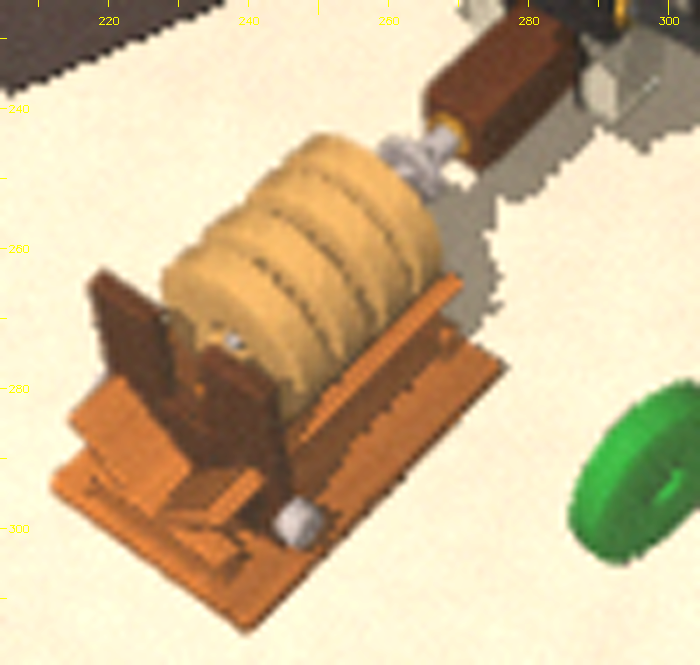

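Run:
```python
from go import *
crop(cv2.imread('pics/s_c.png'),210,250,260,310,11,'bs.png')
for f in (27,33,39,45,51):
    print(f,[ (proj('scene',np.r_[tr(TR,x/1000,y/1000),.076])[0]-[0,0]).round(1) for x in(f,f+7) for y in(-8,8)])
```

```text
27 [array([233.1, 264.1]), array([239.7, 268.3]), array([230.5, 266.5]), array([237. , 270.8])]
33 [array([230.8, 266.2]), array([237.4, 270.5]), array([228.1, 268.7]), array([234.7, 273. ])]
39 [array([228.5, 268.3]), array([235.1, 272.6]), array([225.8, 270.8]), array([232.4, 275.2])]
45 [array([226.2, 270.5]), array([232.8, 274.8]), array([223.5, 273. ]), array([230. , 277.4])]
51 [array([223.8, 272.6]), array([230.4, 277. ]), array([221.1, 275.2]), array([227.7, 279.7])]
```

View pics/bs.png

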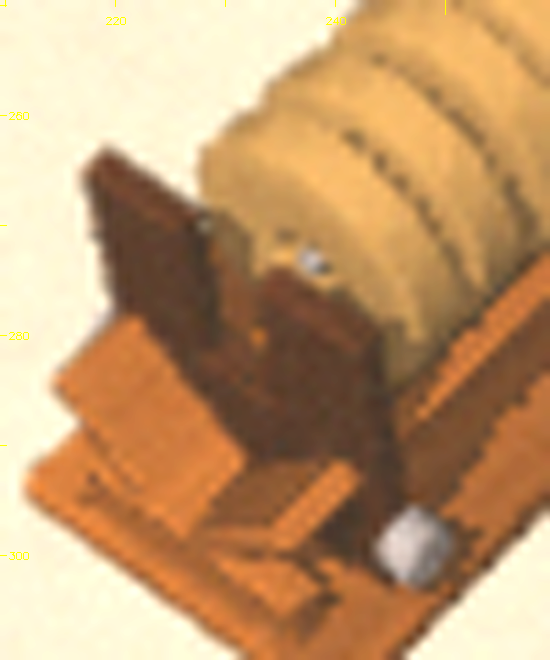

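jog_arm([
  {"dx":0,"dy":-0.003,"dz":0,"twist":0},
  {"dx":0,"dy":-0.006,"dz":0,"twist":0},
  {"dx":0,"dy":-0.009,"dz":0,"twist":0},
  {"dx":0,"dy":-0.012,"dz":0,"twist":0},
  {"dx":0,"dy":-0.014,"dz":0,"twist":0},
  {"dx":0,"dy":-0.016,"dz":0,"twist":0},
  {"dx":0,"dy":-0.018,"dz":0,"twist":0},
  {"dx":0,"dy":-0.02,"dz":0,"twist":0},
  {"dx":0,"dy":-0.022,"dz":0,"twist":0},
  {"dx":0,"dy":-0.024,"dz":0,"twist":0},
  {"dx":0,"dy":-0.026,"dz":0,"twist":0},
  {"dx":0,"dy":-0.026,"dz":0,"twist":0},
])

```text
t: 11.18
eef_pos: [0.5298, 0.0838, 0.0464]
ee_rot: [-2.299, 1.571, 0.642]
force: [-0.1, -0.7, 0.0]
width: 0.0218
```

```bash
python3 look.py d
```

```text
t 11.3333 w 0.022048487378558655
[[ 0.5298  0.0837  0.0464  0.3691 -0.6405 -0.8656 -0.0197  0.1098  0.003 ]
 [ 0.5297  0.0836  0.0463  0.5323 -1.1683 -0.9538 -0.0217  0.1277 -0.0061]
 [ 0.5297  0.0835  0.0463 -0.7948  0.2451 -1.0866 -0.1043  0.1144 -0.025 ]]
h 1.3709 grasp along -0.0923 lat 0.0003 tip along 0.0522 rodz 0.0543
F along [-0.55 -1.04  0.08]
```

View pics/l_d.png

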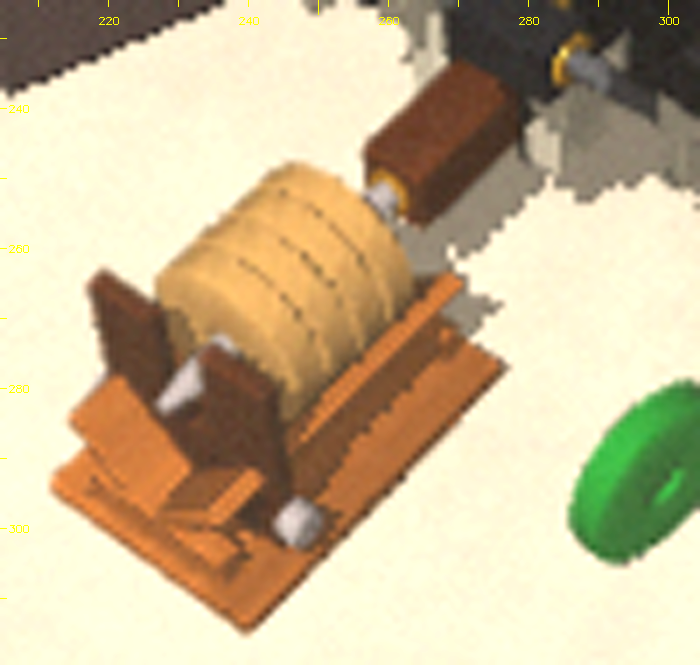

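jog_arm([
  {"dx":0,"dy":-0.001,"dz":0,"twist":0},
  {"dx":0,"dy":-0.002,"dz":0,"twist":0},
  {"dx":0,"dy":-0.003,"dz":0,"twist":0},
  {"dx":0,"dy":-0.004,"dz":0,"twist":0},
  {"dx":0,"dy":-0.005,"dz":0,"twist":0},
  {"dx":0,"dy":-0.005,"dz":0,"twist":0},
])

```text
t: 11.83
eef_pos: [0.5307, 0.0885, 0.0464]
ee_rot: [-2.477, 1.571, 0.464]
force: [0.0, -0.5, -1.2]
width: 0.022
```

```bash
python3 look.py e
```

```text
t 11.9833 w 0.021858110715698292
[[ 0.5308  0.0885  0.0463  1.0949 -0.6149 -1.1341 -0.078   0.104   0.0404]
 [ 0.5308  0.0885  0.0463  0.4422  0.7553 -0.1898 -0.0112  0.1498  0.0608]
 [ 0.5308  0.0885  0.0464 -0.5281  0.2394 -0.2785 -0.0112  0.0598 -0.0198]]
h 1.371 grasp along -0.0872 lat 0.0002 tip along 0.0573 rodz 0.0544
F along [-0.39  0.83  0.13]
```

View pics/l_e.png

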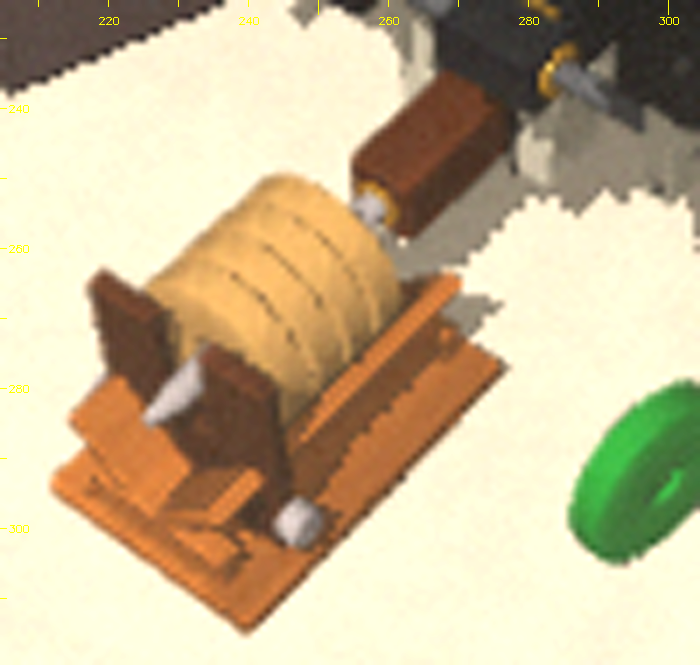

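jog_arm([
  {"dx":0,"dy":-0.0005,"dz":0,"twist":0},
  {"dx":0,"dy":-0.001,"dz":0,"twist":0},
  {"dx":0,"dy":-0.0015,"dz":0,"twist":0},
  {"dx":0,"dy":-0.002,"dz":0,"twist":0},
  {"dx":0,"dy":-0.002,"dz":0,"twist":0},
])

```text
t: 12.4
eef_pos: [0.5312, 0.0904, 0.0464]
ee_rot: [-2.592, 1.571, 0.349]
force: [0.4, -0.5, -0.2]
width: 0.0217
```

```bash
python3 look.py f
```

```text
t 12.55 w 0.021861453002215238
[[ 0.5312  0.0904  0.0464 -0.0308  0.2265 -0.1232 -0.1703  0.0375 -0.0121]
 [ 0.5312  0.0904  0.0464  0.2936 -0.3209 -0.2183 -0.0894  0.1082 -0.0444]
 [ 0.5311  0.0904  0.0464 -0.2503  0.121  -1.1714 -0.1323  0.0071 -0.0284]]
h 1.3709 grasp along -0.0853 lat 0.0002 tip along 0.0592 rodz 0.0544
F along [ 0.22 -0.26  0.07]
```

View pics/l_f.png

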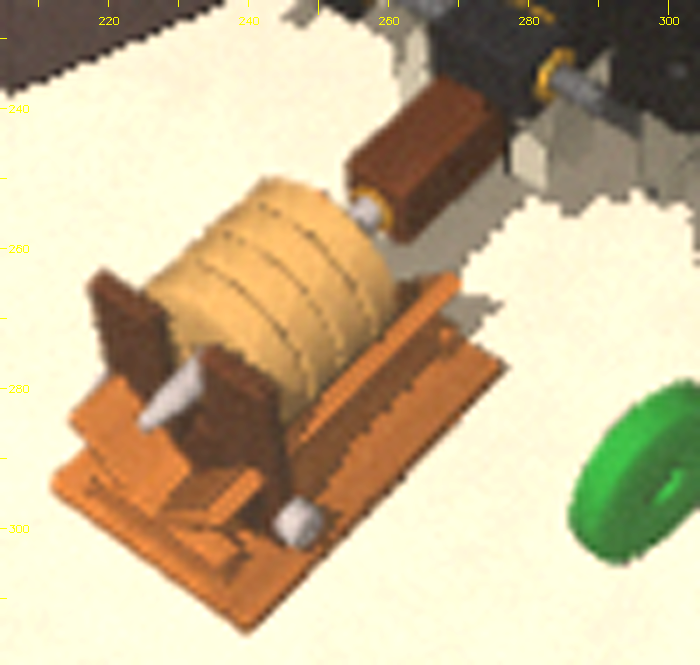

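jog_arm([
  {"dx":0,"dy":-0.0005,"dz":0,"twist":0},
  {"dx":0,"dy":-0.001,"dz":0,"twist":0},
  {"dx":0,"dy":-0.001,"dz":0,"twist":0},
])

```text
t: 12.8
eef_pos: [0.5313, 0.0914, 0.0464]
ee_rot: [1.849, 1.571, -1.493]
force: [0.7, -0.1, -0.1]
width: 0.0221
```

jog_arm([
  {"dx":0,"dy":-0.0005,"dz":0,"twist":0},
  {"dx":0,"dy":-0.001,"dz":0,"twist":0},
  {"dx":0,"dy":-0.001,"dz":0,"twist":0},
])

```text
t: 13.05
eef_pos: [0.5316, 0.0924, 0.0464]
ee_rot: [-2.529, 1.571, 0.413]
force: [0.7, -0.0, -0.6]
width: 0.0215
```

```bash
python3 look.py g
```

```text
t 13.2 w 0.021561352527708622
[[ 0.5315  0.0924  0.0464 -0.2652 -0.0909 -1.2921 -0.1701  0.0304 -0.0349]
 [ 0.5315  0.0924  0.0464  0.0454 -0.5695 -1.1844 -0.0549  0.0457 -0.0126]
 [ 0.5315  0.0924  0.0464  0.4417  0.438  -1.6535 -0.0808  0.0892  0.0488]]
h 1.3709 grasp along -0.0833 lat 0.0002 tip along 0.0612 rodz 0.0544
F along [-0.14 -0.55  0.52]
```

View pics/l_g.png

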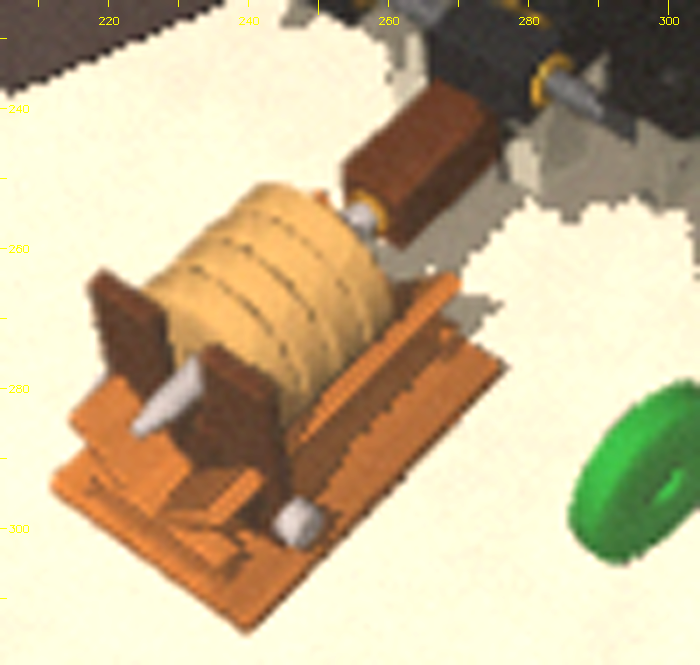

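jog_arm([
  {"dx":0,"dy":-0.0003,"dz":0,"twist":0},
  {"dx":0,"dy":-0.0006,"dz":0,"twist":0},
  {"dx":0,"dy":-0.0006,"dz":0,"twist":0},
])

```text
t: 13.45
eef_pos: [0.5315, 0.0928, 0.0463]
ee_rot: [1.011, 1.571, -2.33]
force: [-0.1, -1.4, 0.3]
width: 0.0217
```

jog_arm([
  {"dx":0,"dy":-0.0003,"dz":0,"twist":0},
  {"dx":0,"dy":-0.0006,"dz":0,"twist":0},
  {"dx":0,"dy":-0.0006,"dz":0,"twist":0},
])

```text
t: 13.7
eef_pos: [0.5314, 0.0929, 0.0463]
ee_rot: [1.021, 1.57, -2.32]
force: [0.9, -5.1, 1.3]
width: 0.0219
```

jog_arm([
  {"dx":0,"dy":-0.0003,"dz":0,"twist":0},
  {"dx":0,"dy":-0.0005,"dz":0,"twist":0},
  {"dx":0,"dy":-0.0005,"dz":0,"twist":0},
])

```text
t: 13.95
eef_pos: [0.5314, 0.093, 0.0463]
ee_rot: [1.059, 1.569, -2.283]
force: [0.5, -6.8, 1.7]
width: 0.0219
```

```bash
python3 look.py h
```

```text
t 14.1 w 0.02150590383618504
[[ 0.5314  0.093   0.0463  0.1248 -7.3796  1.4506 -2.4703 -0.1005 -0.1482]
 [ 0.5314  0.093   0.0463  0.4115 -7.0796  0.7673 -2.5135 -0.0634 -0.1864]
 [ 0.5314  0.093   0.0463  0.9053 -7.3702  0.9101 -2.492  -0.1535 -0.1086]]
h 1.3704 grasp along -0.0828 lat 0.0005 tip along 0.0617 rodz 0.0543
F along [-7.21 -6.86 -7.04]
```

View pics/l_h.png

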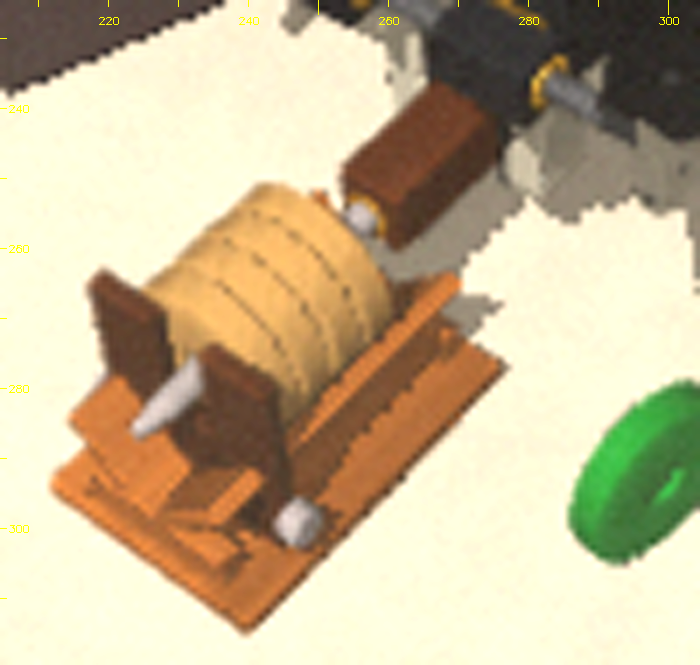

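jog_arm([
  {"dx":0,"dy":-0.0003,"dz":0,"twist":0},
  {"dx":0,"dy":-0.0006,"dz":0,"twist":0},
  {"dx":0,"dy":-0.0006,"dz":0,"twist":0},
  {"dx":0,"dy":-0.0006,"dz":0,"twist":0},
])

```text
t: 14.43
eef_pos: [0.5313, 0.0931, 0.0463]
ee_rot: [1.073, 1.568, -2.269]
force: [0.8, -10.1, 1.5]
width: 0.0216
```

jog_arm([
  {"dx":0,"dy":0,"dz":0,"twist":0},
  {"dx":0,"dy":0,"dz":0,"twist":0},
  {"dx":0,"dy":0,"dz":0,"twist":0},
  {"dx":0,"dy":0,"dz":0,"twist":0},
  {"dx":0,"dy":0,"dz":0,"twist":0},
  {"dx":0,"dy":0,"dz":0,"twist":0},
  {"dx":0,"dy":0,"dz":0,"twist":0},
  {"dx":0,"dy":0,"dz":0,"twist":0},
  {"dx":0,"dy":0,"dz":0,"twist":0},
  {"dx":0,"dy":0,"dz":0,"twist":0},
])

```text
t: 15.27
eef_pos: [0.5313, 0.0931, 0.0463]
ee_rot: [1.067, 1.568, -2.275]
force: [1.2, -10.0, 2.7]
width: 0.0215
```

```bash
python3 look.py i
```

```text
t 15.4167 w 0.021890213035845835
[[ 0.5313  0.093   0.0463  1.0878 -9.7399  1.5349 -3.4099 -0.1797 -0.1467]
 [ 0.5313  0.093   0.0463  0.378  -9.8178  1.5245 -3.3947 -0.2257 -0.2006]
 [ 0.5313  0.093   0.0463  1.0826 -9.9004  1.4482 -3.383  -0.1775 -0.2022]]
h 1.3702 grasp along -0.0827 lat 0.0006 tip along 0.0618 rodz 0.0543
F along [-9.33 -9.55 -9.49]
```

View pics/l_i.png

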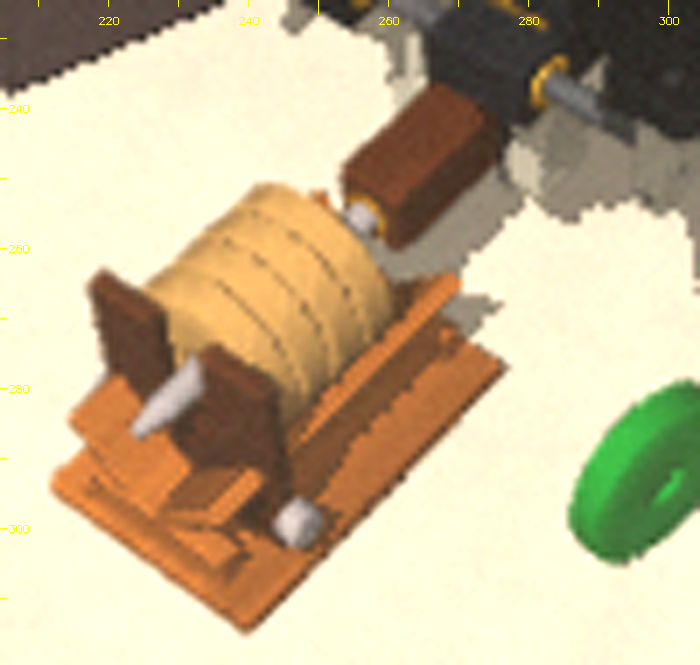

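jog_arm([
  {"dx":0,"dy":0.0005,"dz":0,"twist":0},
  {"dx":0,"dy":0.001,"dz":0,"twist":0},
  {"dx":0,"dy":0.0015,"dz":0,"twist":0},
  {"dx":0,"dy":0.0018,"dz":0,"twist":0},
  {"dx":0,"dy":0.0018,"dz":0,"twist":0},
], gripper=0.01, newtons=60)

```text
t: 15.83
eef_pos: [0.5315, 0.0929, 0.0463]
ee_rot: [-0.625, 1.571, 2.316]
force: [-0.0, -3.7, -0.5]
width: 0.0216
```

```bash
python3 look.py j
```

```text
t 15.9833 w 0.021383463093800393
[[ 0.5315  0.0929  0.0463 -0.9669 -2.1902 -1.3915 -0.9403  0.1517  0.0711]
 [ 0.5315  0.0929  0.0463 -0.0391 -2.8787 -0.3314 -0.895   0.1453 -0.0608]
 [ 0.5315  0.0929  0.0463 -0.4053 -2.643  -0.677  -0.896   0.1372 -0.0195]]
h 1.371 grasp along -0.0829 lat 0.0003 tip along 0.0616 rodz 0.0543
F along [-2.34 -2.83 -2.67]
```

jog_arm([
  {"dx":0,"dy":0.0004,"dz":0,"twist":0},
  {"dx":0,"dy":0.0005,"dz":0,"twist":0},
  {"dx":-0.001,"dy":0.0005,"dz":0,"twist":0},
  {"dx":-0.002,"dy":0.0005,"dz":0,"twist":0},
  {"dx":-0.003,"dy":0.0005,"dz":0,"twist":0},
  {"dx":-0.004,"dy":0.0005,"dz":0,"twist":0},
  {"dx":-0.0055,"dy":0.0005,"dz":0,"twist":0},
  {"dx":-0.008,"dy":0.0005,"dz":0,"twist":0},
  {"dx":-0.011,"dy":0.0005,"dz":0,"twist":0},
  {"dx":-0.014,"dy":0.0005,"dz":0,"twist":0},
  {"dx":-0.017,"dy":0.0005,"dz":0,"twist":0},
  {"dx":-0.02,"dy":0.0005,"dz":0,"twist":0},
])

```text
t: 16.98
eef_pos: [0.5315, 0.0923, 0.0668]
ee_rot: [-2.365, 1.571, 0.576]
force: [0.5, -0.7, -1.8]
width: 0.0218
```

```bash
python3 look.py k
```

```text
t 17.1333 w 0.02168344655039055
[[ 0.5319  0.0925  0.0674  0.2491 -0.0486 -0.1133 -0.0861  0.0704  0.0046]
 [ 0.5319  0.0925  0.067   0.1376 -0.4285 -1.7539 -0.0558  0.1226  0.0321]
 [ 0.5317  0.0924  0.0667  0.4213 -0.4989 -1.7349 -0.0526  0.1525  0.0537]]
h 1.3708 grasp along -0.0832 lat -0.0 tip along 0.0613 rodz 0.075
F along [ 0.   -0.39 -0.41]
```

View pics/l_k.png

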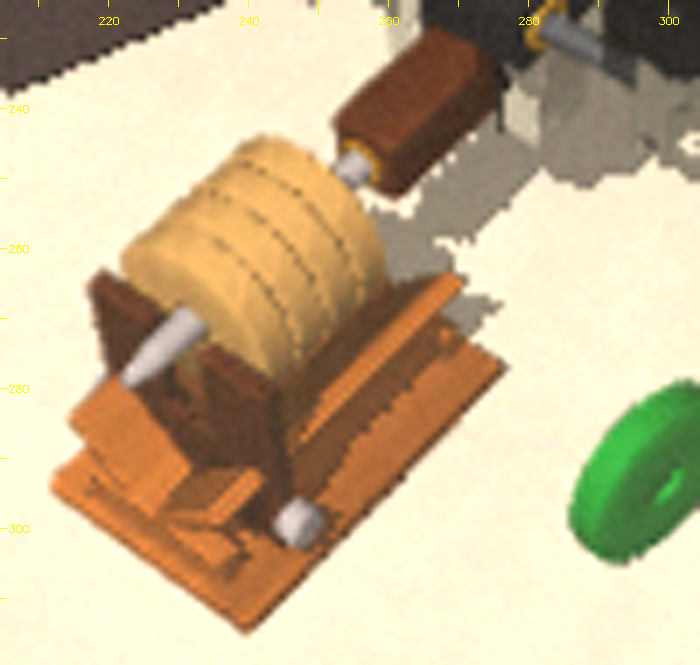

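All four tokens are rising together on the rod and still packed. I'll continue up smoothly.

jog_arm([
  {"dx":-0.002,"dy":0,"dz":0,"twist":0},
  {"dx":-0.005,"dy":0,"dz":0,"twist":0},
  {"dx":-0.009,"dy":0,"dz":0,"twist":0},
  {"dx":-0.014,"dy":0,"dz":0,"twist":0},
  {"dx":-0.02,"dy":0,"dz":0,"twist":0},
  {"dx":-0.027,"dy":0,"dz":0,"twist":0},
  {"dx":-0.034,"dy":0,"dz":0,"twist":0},
  {"dx":-0.041,"dy":0,"dz":0,"twist":0},
  {"dx":-0.048,"dy":0,"dz":0,"twist":0},
  {"dx":-0.054,"dy":0,"dz":0,"twist":0},
  {"dx":-0.059,"dy":0,"dz":0,"twist":0},
  {"dx":-0.063,"dy":0,"dz":0,"twist":0},
  {"dx":-0.066,"dy":0,"dz":0,"twist":0},
  {"dx":-0.068,"dy":0,"dz":0,"twist":0},
  {"dx":-0.07,"dy":0,"dz":0,"twist":0},
  {"dx":-0.07,"dy":0,"dz":0,"twist":0},
  {"dx":-0.07,"dy":0,"dz":0,"twist":0},
  {"dx":-0.07,"dy":0,"dz":0,"twist":0},
])

```text
t: 18.63
eef_pos: [0.5313, 0.0922, 0.1361]
ee_rot: [0.577, 1.57, -2.764]
force: [-0.4, -0.9, -2.0]
width: 0.0219
```

Run:
```python
from look import *
im,pos,s=look('l',4,(205,190,305,320),6)
g=np.array([.5500,-.2957])
# place: grasp commanded/measured pose in stand
for z in (.137,):
    print(rel(pos,s['ee_rot'],[.5499,-.2957,pos[2]],1.6464))
```

```text
t 18.8333 w 0.02167174722530039
[[ 0.5314  0.0923  0.1361  1.0177  0.6601 -2.0506 -0.0786  0.0842  0.0333]
 [ 0.5313  0.0922  0.1361  0.3498 -0.6784 -1.5648 -0.101   0.1054  0.0215]
 [ 0.5314  0.0923  0.1361 -0.1635 -0.2552 -0.4889 -0.045   0.1587 -0.0693]
 [ 0.5314  0.0922  0.1362 -0.0786  0.8859 -1.2193 -0.0877  0.1627 -0.0425]]
h 1.3708 grasp along -0.0835 lat 0.0004 tip along 0.061 rodz 0.1441
F along [ 0.85 -0.6  -0.28  0.85]
(array([ 1.000e-04,  3.765e-01, -9.520e-02]), array([-15.79, 164.21]))
```

View pics/l_l.png

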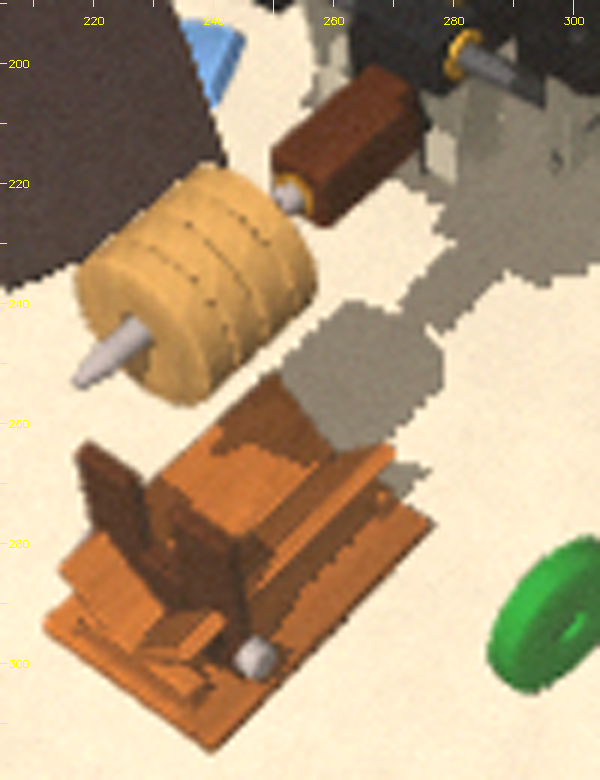

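jog_arm([
  {"dx":0,"dy":0.002,"dz":-0.0005,"twist":0},
  {"dx":0,"dy":0.005,"dz":-0.001,"twist":0},
  {"dx":0,"dy":0.01,"dz":-0.0025,"twist":0},
  {"dx":0,"dy":0.017,"dz":-0.004,"twist":-0.5},
  {"dx":0,"dy":0.026,"dz":-0.0065,"twist":-1},
  {"dx":0,"dy":0.036,"dz":-0.009,"twist":-1.5},
  {"dx":0,"dy":0.048,"dz":-0.012,"twist":-2},
  {"dx":0,"dy":0.061,"dz":-0.015,"twist":-2.5},
  {"dx":0,"dy":0.075,"dz":-0.019,"twist":-3},
  {"dx":0,"dy":0.09,"dz":-0.0225,"twist":-3.7},
  {"dx":0,"dy":0.105,"dz":-0.0265,"twist":-4.4},
  {"dx":0,"dy":0.119,"dz":-0.03,"twist":-5},
  {"dx":0,"dy":0.132,"dz":-0.033,"twist":-5.6},
  {"dx":0,"dy":0.144,"dz":-0.036,"twist":-6.2},
  {"dx":0,"dy":0.154,"dz":-0.039,"twist":-6.6},
  {"dx":0,"dy":0.162,"dz":-0.041,"twist":-7},
  {"dx":0,"dy":0.168,"dz":-0.0425,"twist":-7.3},
  {"dx":0,"dy":0.172,"dz":-0.0435,"twist":-7.5},
  {"dx":0,"dy":0.174,"dz":-0.044,"twist":-7.5},
  {"dx":0,"dy":0.174,"dz":-0.044,"twist":-7.5},
])

```text
t: 20.5
eef_pos: [0.5401, -0.0872, 0.1364]
ee_rot: [2.758, 1.571, -0.453]
force: [-0.3, -0.0, -1.5]
width: 0.0214
```

Run:
```python
from look import *
im,pos,s=look('m',3,(215,110,375,230),4.5)
print(rel(pos,s['ee_rot'],[.5499,-.2957,pos[2]],1.6464))
```

```text
t 20.65 w 0.02156642907488343
[[ 0.5401 -0.087   0.1363  0.7167 -0.0524 -1.5008 -0.0367  0.0998  0.0028]
 [ 0.5401 -0.0867  0.1364 -0.9435  0.896  -1.3069 -0.0883  0.1239  0.0234]
 [ 0.5401 -0.0867  0.1364 -0.3125  0.3519 -1.4884 -0.0969  0.0949  0.0083]]
h 1.5021 grasp along -0.2572 lat -0.0437 tip along -0.1127 rodz 0.1444
F along [0.09 0.69 0.28]
(array([-0.    ,  0.2077, -0.0242]), array([ -8.27, 171.73]))
```

View pics/l_m.png

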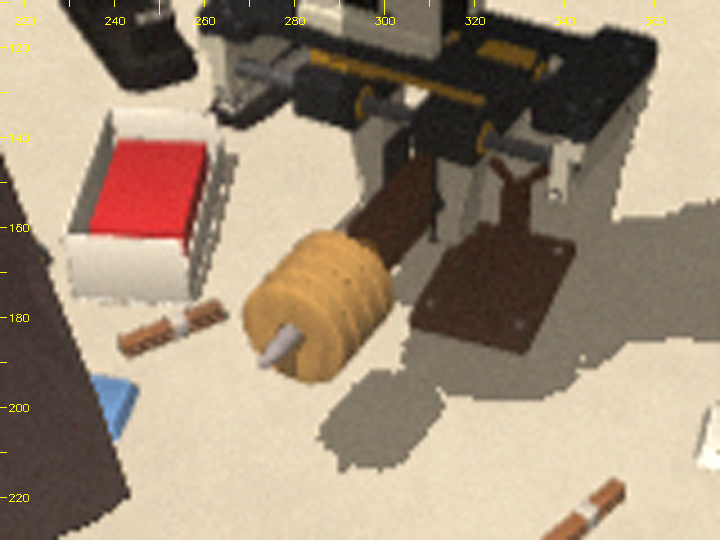

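jog_arm([
  {"dx":0,"dy":0.002,"dz":0,"twist":0},
  {"dx":0,"dy":0.006,"dz":-0.0005,"twist":0},
  {"dx":0,"dy":0.012,"dz":-0.001,"twist":-0.4},
  {"dx":0,"dy":0.02,"dz":-0.002,"twist":-0.8},
  {"dx":0,"dy":0.03,"dz":-0.0035,"twist":-1.2},
  {"dx":0,"dy":0.042,"dz":-0.005,"twist":-1.7},
  {"dx":0,"dy":0.056,"dz":-0.0065,"twist":-2.2},
  {"dx":0,"dy":0.072,"dz":-0.0085,"twist":-2.8},
  {"dx":0,"dy":0.089,"dz":-0.0105,"twist":-3.5},
  {"dx":0,"dy":0.106,"dz":-0.0125,"twist":-4.2},
  {"dx":0,"dy":0.123,"dz":-0.0145,"twist":-4.9},
  {"dx":0,"dy":0.139,"dz":-0.0165,"twist":-5.5},
  {"dx":0,"dy":0.154,"dz":-0.018,"twist":-6.1},
  {"dx":0,"dy":0.168,"dz":-0.0195,"twist":-6.7},
  {"dx":0,"dy":0.18,"dz":-0.021,"twist":-7.2},
  {"dx":0,"dy":0.19,"dz":-0.022,"twist":-7.6},
  {"dx":0,"dy":0.198,"dz":-0.023,"twist":-7.9},
  {"dx":0,"dy":0.204,"dz":-0.0238,"twist":-8.2},
  {"dx":0,"dy":0.2077,"dz":-0.0242,"twist":-8.3},
  {"dx":0,"dy":0.2077,"dz":-0.0242,"twist":-8.3},
])

```text
t: 22.32
eef_pos: [0.5498, -0.2964, 0.1362]
ee_rot: [-0.049, 1.571, -3.115]
force: [-0.3, 0.7, -1.0]
width: 0.0216
```

Run:
```python
from look import *
im,pos,s=look('n',4,(280,60,380,200),5.5)
print(rel(pos,s['ee_rot'],[.5499,-.2957,pos[2]],1.6464))
```

```text
t 22.5167 w 0.02129294030638685
[[ 0.5498 -0.296   0.1363 -0.185  -0.5161 -1.6094 -0.0306  0.1358 -0.0113]
 [ 0.5498 -0.2956  0.1363 -0.4402 -0.1418 -1.4199 -0.0421  0.079   0.0201]
 [ 0.5499 -0.2955  0.1364  0.4155 -0.3484 -0.8983 -0.0789  0.093  -0.0532]
 [ 0.5499 -0.2954  0.1364 -0.0664  0.1852 -1.8856 -0.0801  0.0863  0.0493]]
h 1.6471 grasp along -0.46 lat -0.0947 tip along -0.3155 rodz 0.1443
F along [-0.54 -0.23 -0.26  0.17]
(array([-0.    ,  0.0001, -0.    ]), array([ 4.0000e-02, -1.7996e+02]))
```

View pics/l_n.png

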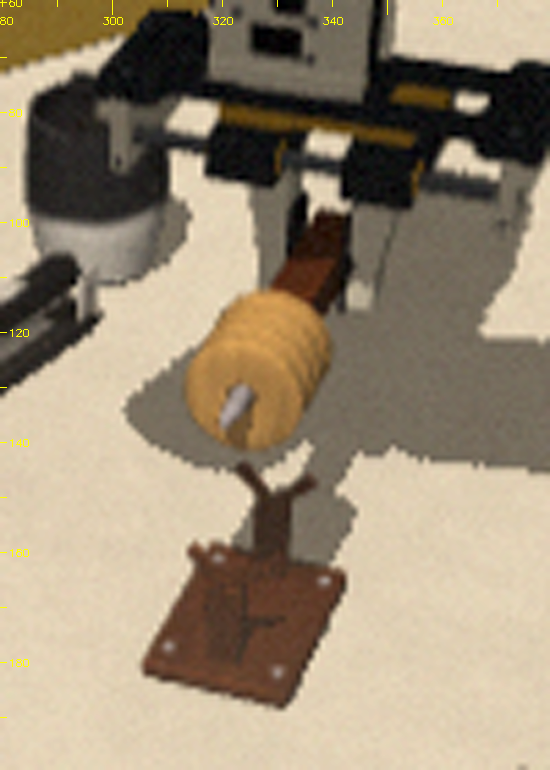

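Run:
```python
from look import *
import look as L
s=arm.get_state()
pos=np.array([.5499,-.2955,.1363]);h=1.6465
def P(sx,dz=0,gx=-23.5,lat=0):
    d=(sx-gx)/1000; return np.array([pos[0]+d*np.cos(h),pos[1]+d*np.sin(h),pos[2]+.008+dz])
for sx in(121,110,97,49): print(sx,proj('scene',P(sx)).round(2))
im=cv2.imread('pics/s_n.png')
from ov import circ
from fit import T
def ov(out,sxs,box=(305,95,355,155),f=12,dzt=-.002):
    x0,y0,x1,y1=box
    c=cv2.convertScaleAbs(cv2.resize(im[y0:y1,x0:x1],None,fx=f,fy=f,interpolation=cv2.INTER_CUBIC),alpha=1.5)
    p=[pos[0],pos[1],h]
    for sx,r,dz,col in sxs:
        for A,B in circ(sx+23.5,r,(pos[2]+.008+dz)*1000):
            q=(proj('scene',T(p,np.array([A,B])/1000))-[x0-.5,y0-.5])*f
            cv2.line(c,tuple(int(v) for v in q[0]),tuple(int(v) for v in q[1]),col,1,cv2.LINE_AA)
    cv2.imwrite('pics/'+out,c)
ov('on.png',[(121,2,0,(0,0,255)),(110,4.5,0,(0,0,255)),(97,26,-.002,(0,255,0)),(49,26,-.002,(0,255,0))])
```

```text
121 [[320.79 136.68]]
110 [[322.3  134.15]]
97 [[324.06 131.21]]
49 [[330.25 120.86]]
```

View pics/on.png

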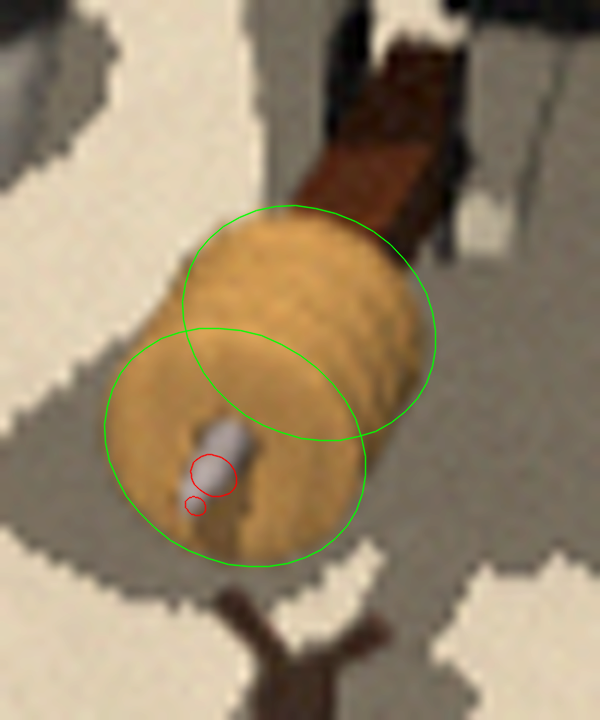

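jog_arm([
  {"dx":0.002,"dy":0,"dz":0,"twist":0},
  {"dx":0.005,"dy":0,"dz":0,"twist":0},
  {"dx":0.009,"dy":0,"dz":0,"twist":0},
  {"dx":0.014,"dy":0,"dz":0,"twist":0},
  {"dx":0.02,"dy":0,"dz":0,"twist":0},
  {"dx":0.027,"dy":0,"dz":0,"twist":0},
  {"dx":0.034,"dy":0,"dz":0,"twist":0},
  {"dx":0.041,"dy":0,"dz":0,"twist":0},
  {"dx":0.048,"dy":0,"dz":0,"twist":0},
  {"dx":0.055,"dy":0,"dz":0,"twist":0},
  {"dx":0.061,"dy":0,"dz":0,"twist":0},
  {"dx":0.066,"dy":0,"dz":0,"twist":0},
  {"dx":0.07,"dy":0,"dz":0,"twist":0},
  {"dx":0.073,"dy":0,"dz":0,"twist":0},
  {"dx":0.0745,"dy":0,"dz":0,"twist":0},
  {"dx":0.0745,"dy":0,"dz":0,"twist":0},
  {"dx":0.0745,"dy":0,"dz":0,"twist":0},
])

```text
t: 23.93
eef_pos: [0.55, -0.2959, 0.062]
ee_rot: [2.575, 1.571, -0.491]
force: [1.2, 0.4, -1.2]
width: 0.0216
```

Run:
```python
from look import *
im,pos,s=look('o',4,(290,90,370,200),7)
print(rel(pos,s['ee_rot'],[.5499,-.2957,.0517],1.6464))
```

```text
t 24.1333 w 0.021466390660562943
[[ 5.5010e-01 -2.9590e-01  6.2200e-02 -1.3820e-01 -4.1610e-01 -2.0668e+00
  -1.0630e-01  8.8000e-02  5.9900e-02]
 [ 5.5010e-01 -2.9590e-01  6.2200e-02 -6.3770e-01 -1.1950e-01 -1.3057e+00
  -1.2050e-01  1.0230e-01 -5.8000e-03]
 [ 5.5010e-01 -2.9590e-01  6.2200e-02  6.1900e-01  2.1900e-01 -1.9246e+00
  -1.0570e-01  9.9500e-02 -1.4000e-03]
 [ 5.5010e-01 -2.9590e-01  6.2200e-02  8.8700e-02 -1.3090e-01 -2.1368e+00
  -7.4300e-02  7.0300e-02 -2.6000e-03]]
h 1.6466 grasp along -0.4602 lat -0.095 tip along -0.3157 rodz 0.0702
F along [-0.44 -0.24  0.34 -0.11]
(array([ 0.0105, -0.0002,  0.0002]), array([ 1.0000e-02, -1.7999e+02]))
```

View pics/l_o.png

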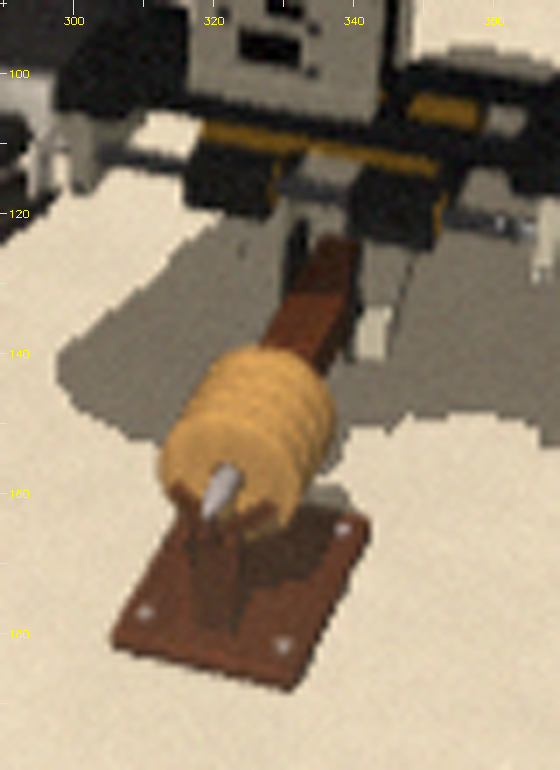

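The packed tokens hang behind the far fork, with the rod over its V at about (320,160). I'll lower it slowly.

jog_arm([
  {"dx":0.001,"dy":0,"dz":0,"twist":0},
  {"dx":0.0025,"dy":0,"dz":0,"twist":0},
  {"dx":0.004,"dy":0,"dz":0,"twist":0},
  {"dx":0.0055,"dy":0,"dz":0,"twist":0},
  {"dx":0.007,"dy":0,"dz":0,"twist":0},
  {"dx":0.008,"dy":0,"dz":0,"twist":0},
  {"dx":0.0085,"dy":0,"dz":0,"twist":0},
  {"dx":0.009,"dy":0,"dz":0,"twist":0},
  {"dx":0.009,"dy":0,"dz":0,"twist":0},
  {"dx":0.009,"dy":0,"dz":0,"twist":0},
])

```text
t: 24.97
eef_pos: [0.5499, -0.2958, 0.0529]
ee_rot: [0.136, 1.571, -2.929]
force: [-0.0, 0.2, -1.9]
width: 0.0219
```

Run:
```python
from look import *
im,pos,s=look('p',4,(290,90,370,200),7)
print(rel(pos,s['ee_rot'],[.5499,-.2957,.0517],1.6464))
```

```text
t 25.1667 w 0.02135802629118174
[[ 0.5499 -0.2959  0.0529  0.3848  0.3978 -2.1788 -0.1061  0.0374 -0.0173]
 [ 0.5499 -0.2959  0.0529  0.312  -0.3948 -1.4156 -0.1075  0.0969  0.0244]
 [ 0.5499 -0.2959  0.0529 -0.5348 -0.7099 -1.1684 -0.0643  0.1521  0.0033]
 [ 0.5499 -0.2959  0.053  -0.3286 -0.1572 -1.0127 -0.1004  0.0832  0.0082]]
h 1.6466 grasp along -0.4602 lat -0.0948 tip along -0.3157 rodz 0.0609
F along [ 0.47 -0.33 -0.8  -0.22]
(array([ 0.0012, -0.0002, -0.    ]), array([ 1.0000e-02, -1.7999e+02]))
```

View pics/l_p.png

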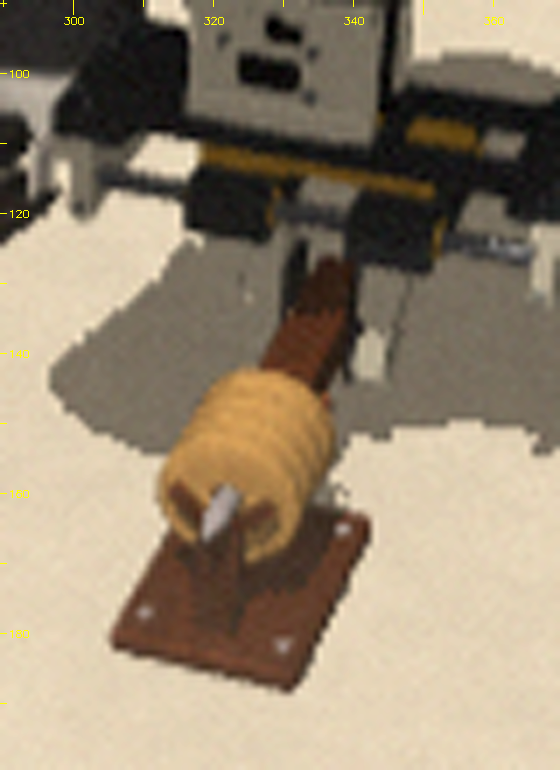

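jog_arm([
  {"dx":0.0004,"dy":0,"dz":0,"twist":0},
  {"dx":0.0008,"dy":0,"dz":0,"twist":0},
  {"dx":0.001,"dy":0,"dz":0,"twist":0},
  {"dx":0.001,"dy":0,"dz":0,"twist":0},
])

```text
t: 25.5
eef_pos: [0.5499, -0.2959, 0.0519]
ee_rot: [0.699, 1.571, -2.367]
force: [-0.3, 0.7, 0.0]
width: 0.0217
```

Run:
```python
from look import *
im,pos,s=look('q',4,(290,90,370,200),7)
```

```text
t 25.7 w 0.021934411667274535
[[ 0.5498 -0.2958  0.0519 -1.2739 -1.1249 -0.9696  0.0568  0.2113  0.0146]
 [ 0.5499 -0.2959  0.0519 -0.9153 -0.1204 -1.0795 -0.0585  0.172   0.0523]
 [ 0.5498 -0.2959  0.0519 -0.2628 -0.156   0.0795 -0.0048  0.2271  0.0043]
 [ 0.5499 -0.2959  0.0519 -1.5558 -0.2861 -1.0299 -0.0527  0.1986 -0.0094]]
h 1.6466 grasp along -0.4602 lat -0.0948 tip along -0.3157 rodz 0.0599
F along [-1.36 -0.3  -0.21 -0.59]
```

jog_arm([
  {"dx":0.0002,"dy":0,"dz":0,"twist":0},
  {"dx":0.0003,"dy":0,"dz":0,"twist":0},
  {"dx":0.0003,"dy":0,"dz":0,"twist":0},
  {"dx":0.0003,"dy":0,"dz":0,"twist":0},
], gripper=0.01, newtons=5)

```text
t: 26.03
eef_pos: [0.5498, -0.2959, 0.0517]
ee_rot: [1.464, 1.571, -1.602]
force: [-1.0, 0.6, 0.3]
width: 0.0217
```

Run:
```python
from look import *
im,pos,s=look('r',3,(290,90,370,200),7)
```

```text
t 26.1833 w 0.02181278535476488
[[ 0.5499 -0.2959  0.0517 -0.6537  0.3492  0.7793  0.0666  0.5041  0.06  ]
 [ 0.5499 -0.2959  0.0517  0.0024  0.0951  0.8687  0.0277  0.4593  0.0665]
 [ 0.5498 -0.2959  0.0516 -1.6141 -0.9413  2.3069  0.068   0.4987  0.054 ]]
h 1.6466 grasp along -0.4602 lat -0.0948 tip along -0.3157 rodz 0.0597
F along [ 0.21  0.09 -1.24]
```

View pics/l_r.png

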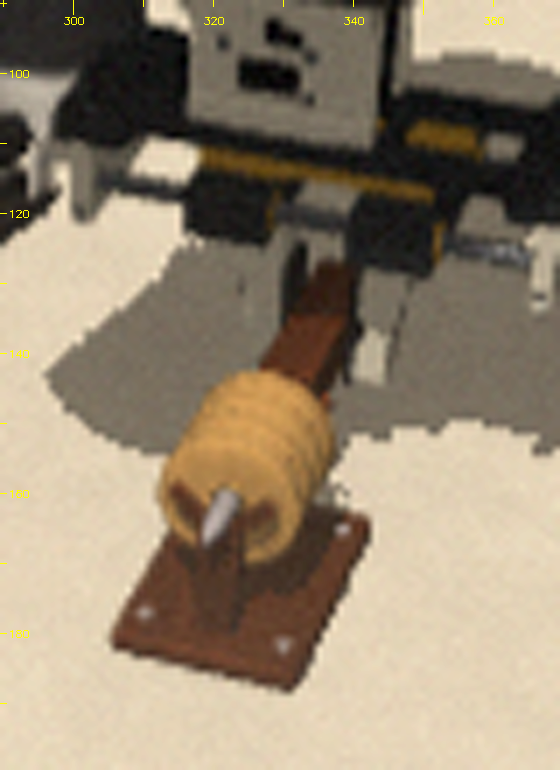

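jog_arm([
  {"dx":0,"dy":0,"dz":0,"twist":0},
  {"dx":0,"dy":0,"dz":0,"twist":0},
  {"dx":0,"dy":0,"dz":0,"twist":0},
  {"dx":0,"dy":0,"dz":0,"twist":0},
  {"dx":0,"dy":0,"dz":0,"twist":0},
  {"dx":0,"dy":0,"dz":0,"twist":0},
  {"dx":0,"dy":0,"dz":0,"twist":0},
  {"dx":0,"dy":0,"dz":0,"twist":0},
], gripper=0.07)

```text
t: 26.85
eef_pos: [0.5499, -0.2959, 0.0516]
ee_rot: [-3.132, 1.571, 0.086]
force: [-0.4, -0.1, -0.3]
width: 0.0678
```

Run:
```python
from look import *
im,pos,s=look('s',3,(290,90,370,200),7)
```

```text
t 27.0 w 0.06979265037927637
[[ 0.5499 -0.2958  0.0516 -0.2884 -1.1893 -0.4677  0.0387  0.1338 -0.0502]
 [ 0.5499 -0.2959  0.0516 -0.0748  0.0645  0.1524 -0.0374  0.1123  0.0176]
 [ 0.5499 -0.2958  0.0516  0.0872 -0.8776  0.7117  0.0187  0.0802  0.0317]]
h 1.6466 grasp along -0.4602 lat -0.0948 tip along -0.3157 rodz 0.0596
F along [-1.22  0.05 -0.84]
```

View pics/l_s.png

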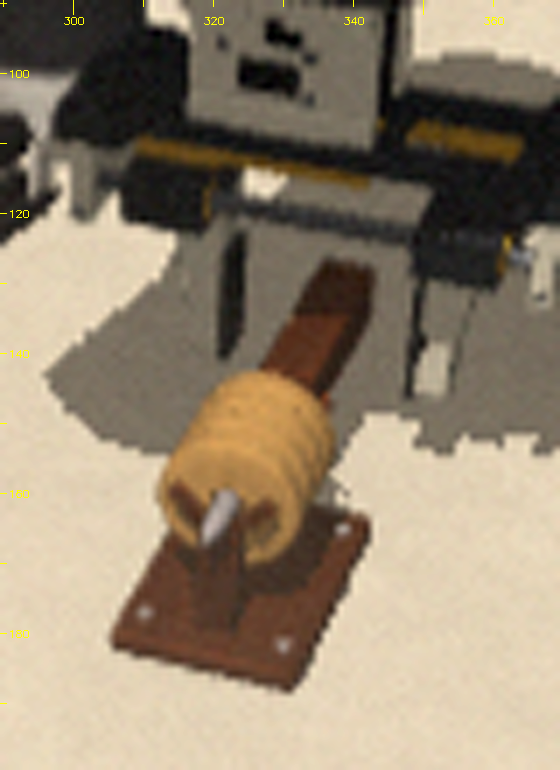

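Released, and the loaded spindle stays in place. I'll lift straight clear.

jog_arm([
  {"dx":-0.005,"dy":0,"dz":0,"twist":0},
  {"dx":-0.015,"dy":0,"dz":0,"twist":0},
  {"dx":-0.03,"dy":0,"dz":0,"twist":0},
  {"dx":-0.05,"dy":0,"dz":0,"twist":0},
  {"dx":-0.075,"dy":0,"dz":0,"twist":0},
  {"dx":-0.1,"dy":0,"dz":0,"twist":0},
  {"dx":-0.125,"dy":0,"dz":0,"twist":0},
  {"dx":-0.145,"dy":0,"dz":0,"twist":0},
  {"dx":-0.15,"dy":0,"dz":0,"twist":0},
  {"dx":-0.15,"dy":0,"dz":0,"twist":0},
  {"dx":-0.15,"dy":0,"dz":0,"twist":0},
])

```text
t: 27.92
eef_pos: [0.5497, -0.2957, 0.2019]
ee_rot: [-2.924, 1.57, 0.293]
force: [-0.8, 0.5, -1.2]
width: 0.0702
```

jog_arm([
  {"dx":0,"dy":0.02,"dz":0,"twist":0},
  {"dx":0,"dy":0.05,"dz":0,"twist":0},
  {"dx":0,"dy":0.08,"dz":0,"twist":0},
  {"dx":0,"dy":0.11,"dz":0,"twist":0},
  {"dx":0,"dy":0.14,"dz":0.01,"twist":0},
  {"dx":0,"dy":0.17,"dz":0.02,"twist":0},
  {"dx":0,"dy":0.19,"dz":0.03,"twist":0},
  {"dx":0,"dy":0.2,"dz":0.03,"twist":0},
  {"dx":0,"dy":0.2,"dz":0.03,"twist":0},
  {"dx":0,"dy":0.2,"dz":0.03,"twist":0},
])

```text
t: 28.75
eef_pos: [0.5346, -0.4974, 0.1998]
ee_rot: [-0.733, 1.568, 2.483]
force: [-0.5, 0.4, 0.7]
width: 0.0697
```

Run:
```python
from h import *
from station import arm
for n in("scene","top"): cv2.imwrite(f"pics/{n}z.png",arm.grab_frame(n)[:,:,::-1])
crop(cv2.imread('pics/scenez.png'),290,110,370,200,7,'z1.png')
crop(cv2.imread('pics/topz.png'),335,170,455,250,6,'z2.png')
```

```text
(no output)
```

View pics/z1.png

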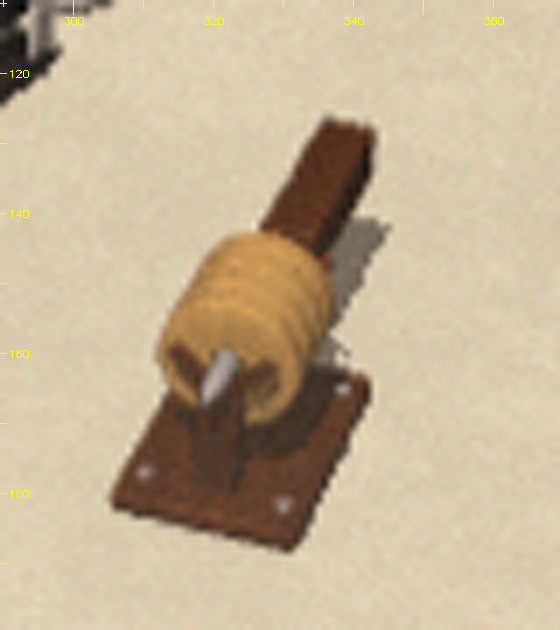

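View pics/z2.png

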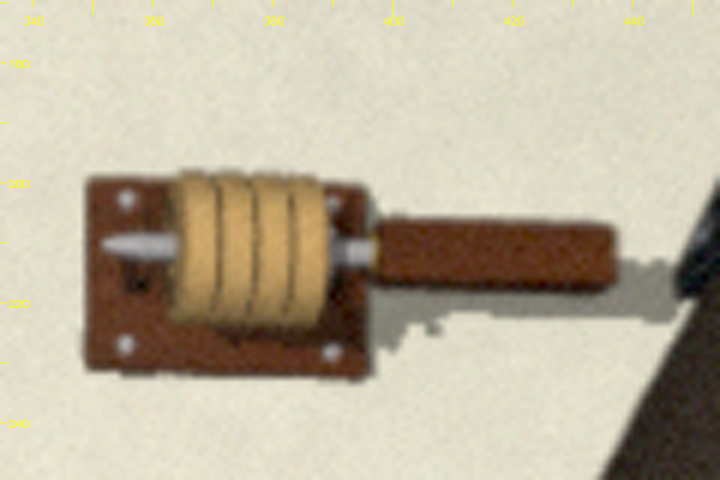

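View pics/scenez.png

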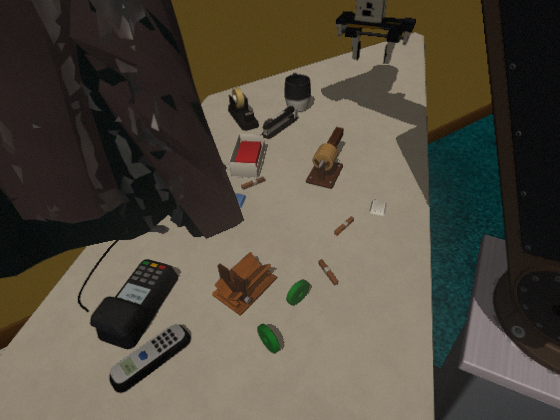

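The top view puts the tip at (351.7,210.1), against (351.7,210.3) at the start, and the handle end at u≈437 in both. Four tokens sit packed between the collar and the far fork. The bystanders and the green look-alikes have not moved, so I'm handing in.

Run:
```python
from station import arm
print(arm.job_done()); print(arm.get_state()['t'])
```

```text
the job is handed in; nothing more can be done
None
the job is handed in; nothing more can be done
```

The job is done and handed in. The spindle went through all four tokens, packed them against the backstop, lifted them out together and is back in its forks the same way round. It took about 29 s of the 66 s, and no verdict was reported.

- **Push:** I felt the backstop face at trough x of about +38 mm and held about 10 N (9.3–10.1 N in the readings) for just over a second. Wrist force readings never exceeded about 11 N.
- **Lift:** all four tokens came up together to a rod height of about 144 mm, still packed in the picture there.
- **Final position:** the last top view puts the tip at (351.7, 210.1), against (351.7, 210.3) at the start, and the handle end within 0.3 px of where it began. The four tokens sit packed between the collar and the far fork.
- **Other items:** in the last scene picture, the clips, chalk and green look-alikes looked unmoved by eye. The gripper was clear of everything.

One check disagreed: the scene camera placed the rod about 1 mm sideways of where the robot's own pose put it. I allowed for part of that when aligning, and the rod threaded without any force showing.

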